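# Lift the hot lid off the dip pot

## Robot

A 7-joint arm with a two-finger parallel gripper is mounted at the origin on a cart in front of the work surface, level with it; the furniture and walls round the work are solid. World frame = base frame: x ahead of the robot, y to its left, z up, the work surface at z = 0. Lengths are in mm, angles in rad, forces in N, time in s.
With the tool pointing down it reaches from about 350 to 900 mm from the base axis. Payload 8.1 kg.
Tool frame: the origin (TCP) lies on the centre line of the jaws, within the pads' length; the fingertips stand 19 mm ahead of it and the grasp point (between the pads) is the TCP (env.tcp_to_tips is the distance from the TCP to the fingertips, in mm); z points along the fingers, y is the direction in which the jaws open and shut (so a half turn about z gives the same grasp; the last joint's range is limited). The gripper opens to 85 mm and grips with 20 to 120 N. Pads are 22 mm wide; open, the fingers measure 114 mm over their backs; the gripper's body (76 mm by 85 mm) begins 54 mm behind the grasp point. The pads swing forward as they close: fully open they stand 13 mm farther back than shut.
Start: joints at [-1.234, 0.434, 0.025, 1.573, -0.012, 1.134, -0.075], TCP at [266.126, 565.524, 250.323] pointing down, gripper open.
Joint ranges: [-2.62, 2.62], [-0.44, 2.09], [-1.27, 1.32], [0.08, 2.57], [-1.32, 4.46], [0.12, 2], [-2.74, 2.74]. Speed limits (rad/s): [2.22, 2.22, 3.01, 3.01, 3.14, 3.14, 3.14].

## Interface

Orientations are given as a unit quaternion [x, y, z, w].
In Python, from rig import status, eyes, job, models, env gives the robot as it stands.
- The arm moves only by the tool drive_tool, never from a script. Its argument "motion" is a list of rows, each a list of 5 numbers: the shift along the tool's x, y, z in m, then the turn about the tool's z in degrees, then the closure, from 0 (fully open) to 1 (shut). A call has 1 to 10 rows; each row shifts and turns the commanded pose from where the row before left it, along the tool's axes as they then stand; what a row does not reach is not made up. A row lasts 1/8 s, in which the tool goes at most 62.5 mm and 10.7 degrees, less where a joint would pass 70% of its speed; a pose out of reach is approached as far as the arm can. A call with a gripper value outside its range is refused whole. The fingers move at their own pace and stop on an object; the grip force is fixed at half the most. Time passes only in rows, so rows that do not move let the fingers close. It gives the time, the measured TCP pose, the force and the opening at its end, in the units of the state.
- status.get_state(): the state, without advancing time (a new reading comes with each control period).
- eyes.grab_frame(name): name is "side" or "top" or "wrist"; returns a dict with "img" (480x640x3 uint8, blue, green, red), "range_z" (480x640 float32, mm along the optical axis (not along the pixel's ray), 0 where there is no reading), "intrinsics" (3x3 intrinsics, pixels), "world_from_camera" (4x4, takes a point from camera to world coordinates). Camera axes: x right, y down, z forward; pixel columns grow to the right and rows downward; lengths in mm; the calibration is good to about 2 mm. A picture is of the moment at which its call begins.
- job.hand_in(): hands the job in, once; it reports no verdict.
Trained networks look in a picture, given as the dict that the camera call returned (one of the last four; its "shot" number tells which), for a name from the list of things; names that differ only in an ending like _2 or _b are one class to them, and where a whole thing is asked for, a point or a joint stands for the part that bears it (a point fixed in the world has none). Each returns a list of dicts, best first, with "confidence" (0 to 1); they miss things now and then, are a little off and sometimes report something else, mostly with a low value. They report only what shows in the picture. A call takes as long as a camera call. They do not tell look-alikes from the thing itself.
- models.masks_of(picture, thing): "mask" (480x640 bool, what is visible of it) and "centre" ([column, row] as shares, 0 to 1, of the picture: columns of its width, rows of its height, amid what is visible of it).
- models.tip_of(picture, thing): "centre" ([column, row] as shares, 0 to 1, of the picture: columns of its width, rows of its height: a listed point, or the origin of a listed thing).
The state is a dict: "clock": time; "qpos": joint angles; "qd": joint speeds; "tau": joint torques, N m; "position": TCP position; "ee_rot": TCP orientation; "wrist_force": force on the tool from outside, world axes, zero at the start; "moment": the same for the moment, N m; "width": opening from 0.0 (shut) to 1.0 (fully open).
Only numpy, scipy, OpenCV 4.12 (cv2) and the standard library are available. Lean on these libraries where they do the work, as an engineer would, in place of code of your own. Each camera call takes 0.05 s, during which the arm holds its last target.

## Task

The lid of the heated dip pot is hot: take the two-pronged lifter from its holder, hook it under the lid's loop, find by feel the point where the unevenly weighted lid balances, and carry the lid level (never tipped by more than about five degrees) to the cooling ring, where you set it down gently so that it sits flat with its lip inside the ring. Then unhook the lifter and hang it back upright in its holder. Do not touch the lid with the gripper, do not press the lifter on the lid, pot or ring with more than 20 N, and leave the things standing around where they are.

Things in the scene. Friction and masses are not known exactly. Their poses are not given: they have to be found in the camera images.
- dip_pot: Fixed round heated pot, steel, 140 mm outside diameter, 60 mm high, with an open well of 124 mm diameter, a black foot 152 mm wide and a 46 mm high dial box at its -x side reaching 92 mm out from its axis. Origin: centre of its underside on the bench.
- pot_seat (a point): Centre of the pot's rim plane, 60 mm above its origin; the lid's origin lies here while it is on the pot.
- lid: Hot loose aluminium lid on the pot, 0.48 to 0.56 kg: disc 136 mm wide, 8 mm thick, with a tapered lip of 116 mm diameter reaching 7 mm below it (4 mm play all round in well and ring). Origin: centre of the disc's underside, z up. Its filling is uneven: the balance point lies up to 28 mm from the middle, along the lid's y axis, to either side, and differs each time.
- loop_mid (a point): Middle of the underside of the lid's loop handle, 32 mm above the lid's origin, 24 above the disc, some 27 above the centre of mass. The loop is 8 mm round bar: straight along the lid's y axis for 41 mm either way, legs at 46 mm. Raised a few mm off its balance point, the lid's light side rises while the heavy side stays down; dragging along the loaded bar tips it too: ease off to shift.
- cooling_ring: Fixed dark steel ring on three legs, 140 mm outside and 124 mm inside diameter, 40 mm high. Origin: centre of its underside on the bench.
- ring_seat (a point): Centre of the ring's top plane, 40 mm above the bench; the lid's origin belongs here.
- lifter: Loose lid lifter, 0.14 kg, hanging upright in the holder, z up its handle. Origin: on the handle's axis, on top of the prongs, where the loop bar shall rest. Two prongs of 7 mm round bar, centres at y = -4.5 and +4.5 mm, run along x from -24 mm to upturned tips at x = +16 mm (tips end 6 mm above the origin, x = +19.5 mm); their undersides lie 7 mm below it.
- lifter_collar (a point): Centre of the underside of the lifter's round collar (34 mm wide, 5 mm thick), 80 mm above the lifter's origin. The 8 mm shank rises from the prongs' back end (x = -24 mm) to z = 40 mm, then bends to the handle's axis at z = 58 mm.
- lifter_grip (a point): Centre of the grip on the lifter's orange handle, 120 mm above the lifter's origin. The handle measures 26 mm along x, 18 mm along y, from z = 85 to 145 mm: grip it across its 18 mm.
- holder: Fixed grey stand: base plate 80 x 90 x 8 mm, a post at its -y side, and at the top a level fork of two arms along y, open towards +y, slot 16 mm wide for the shank; the collar rests on the arms. Lips at the ends (y = 22 to 26 mm) stand 4 mm above the arms: raise the lifter 8 mm or more, then take it out along +y (55 mm clears). Origin: on the bench below the collar's place.
- holder_seat (a point): Where the middle of the collar's underside belongs: on top of the fork arms, 105 mm above the bench.
- bolt_m16: Hex bolt standing on its head, 60 mm high, bystander.
- bolt_m12: Hex bolt standing on its head, 48 mm high, bystander.
- loupe: Folding loupe lying flat, 33x68x18 mm, bystander.
- v_block_a: Ground steel V-block, 55x50x40 mm, bystander.
Mind the look-alikes: they are no part of the job. There is more than one size of the lifter; the one meant has the size given above.

How it is judged (in metres and radians):
On the way, in this order (a step that is already met when the one before it is completed fails the run):
1. the lid hangs on the lifter, clear of the pot by at least 10 mm under its lip (z of lid in the frame of pot_seat above 0.017 m and contact force between lid and lifter above 2 N and contact force between lid and dip_pot below 0.1 N), for 0.3 s.
2. the lid sits flat in the cooling ring (horizontal distance between lid and ring_seat below 0.007 m and z of lid in the frame of ring_seat between -0.003 and 0.003 m and angle between lid's own z axis and vertical below 0.04 rad and contact force between lid and cooling_ring above 1 N), for 0.2 s.
At the end, for the whole second after the job is handed in: Lid at rest in the cooling ring, off the lifter: centred within 7 mm, underside within 3 mm of the ring's top, tilt under 0.04 rad. Lifter still and upright (0.08 rad) in its holder: collar within 3 mm in height and 10 mm sideways of its place (all of step 2 and linear speed of each of lid, lifter below 0.02 m/s and contact force between lid and lifter below 0.05 N and horizontal distance between lifter_collar and holder_seat below 0.01 m and z of lifter_collar in the frame of holder_seat between -0.003 and 0.003 m and angle between lifter's own z axis and vertical below 0.08 rad); the robot touches nothing.
It fails at once if the lid tips by more than 0.12 rad (angle between lid's own z axis and vertical above 0.12 rad).
It fails at once if the gripper or arm touches the hot lid (contact force between any of the fingers, the arm and lid above 0.5 N).
It fails at once if the lifter presses on the lid, the pot or the ring with more than 20 N (contact force between lifter and lid above 20 N or contact force between lifter and dip_pot above 20 N or contact force between lifter and cooling_ring above 20 N).
It fails at once if the lid is dropped or struck on the pot or ring (more than 25 N) (contact force between lid and dip_pot above 25 N or contact force between lid and cooling_ring above 25 N).
It fails at once if a bystander is moved by more than 15 mm (distance of any of bolt_m16, bolt_m12, loupe, v_block_a from where it was at the start of the episode above 0.015 m).
It also fails if it takes over 67 s, if anything falls off the work surface, if the arm or the gripper's body presses on something with over 40 N, if the wrist force passes 120 N, or if a joint passes its speed limit or range.

## Working session

There is one attempt and no reset: what is moved stays moved. The work goes in short steps, Python scripts to look and compute and a tool call to move; the robot and the scene stay as the last step left them, time stands still between calls to the robot, and variables do not carry over. Pictures are saved under pics/ and viewed, and the job is handed in when it is done.

Besides the shell and the picture viewer there is one more tool, called after ">>>" by a JSON object that holds its "api" and its "payload". drive_tool: Moves the arm, as the interface text tells. Its arguments: {"type":"object","properties":{"motion":{"type":"array","items":{"type":"array","items":{"type":"number"}}}},"required":["motion"]}

```bash
ls; mkdir -p pics
cat > h.py <<'E'
import numpy as np, cv2
from rig import status, eyes, job, models, env
def pt(p,u,v,z=None):
    K=np.array(p["intrinsics"]);T=np.array(p["world_from_camera"])
    r=np.array([(u-K[0,2])/K[0,0],(v-K[1,2])/K[1,1],1.0])
    if z is None:
        d=p["range_z"][int(round(v)),int(round(u))]; return T[:3,:3]@(r*d)+T[:3,3]
    R=T[:3,:3]@r; s=(z-T[2,3])/R[2]; return T[:3,3]+s*R
def cloud(p):
    K=np.array(p["intrinsics"]);T=np.array(p["world_from_camera"])
    v,u=np.mgrid[:480,:640]; d=p["range_z"].astype(float)
    c=np.stack([(u-K[0,2])/K[0,0]*d,(v-K[1,2])/K[1,1]*d,d],-1)
    w=c@T[:3,:3].T+T[:3,3]; w[d==0]=np.nan; return w
E
python3 - <<'E'
from h import *
print(status.get_state())
for n in ["top","side"]:
    p=eyes.grab_frame(n); cv2.imwrite(f"pics/{n}0.png",p["img"])
    print(n,np.round(p["world_from_camera"],3).tolist(),np.round(p["intrinsics"],1).tolist())
    w=cloud(p)
    for t in ["dip_pot","lid","loop_mid","cooling_ring","lifter","lifter_collar","lifter_grip","holder","holder_seat","ring_seat","bolt_m16","bolt_m12","loupe","v_block_a"]:
        try:
            for r in models.tip_of(p,t)[:4]:
                u,v=r["centre"][0]*640,r["centre"][1]*480
                print(t,"tip",round(r["confidence"],2),round(u),round(v),np.round(w[min(int(v),479),min(int(u),639)]))
        except Exception as e: print(t,e)
E
```

```text
pics
{'clock': 0.0, 'qpos': array([-1.23359141,  0.43518882,  0.02499538,  1.57413123, -0.01158622,
        1.13399477, -0.07511104]), 'qd': array([ 0.00022624,  0.00024711,  0.00162396,  0.00044109, -0.00102881,
        0.00015908, -0.00049666]), 'tau': array([-1.90146180e-03, -6.70472789e+01,  1.02369446e+00, -3.16225541e+01,
        1.53933145e-02,  1.22042143e-02,  5.30360225e-06]), 'position': array([265.95868572, 565.04673156, 249.53423437]), 'ee_rot': array([ 2.18181057e-01,  9.75907990e-01, -7.83429578e-04, -9.09812852e-05]), 'wrist_force': array([-0.4369659 ,  0.34853838, -0.36789688]), 'moment': array([ 0.0381221 , -0.00731942, -0.04304622]), 'width': 0.9974219194657766}
top [[-0.023, -0.982, 0.188, 288.01], [-1.0, 0.023, 0.001, 110.005], [-0.005, -0.188, -0.982, 1157.192], [0.0, 0.0, 0.0, 1.0]] [[517.7, 0.0, 315.5], [0.0, 517.7, 238.9], [0.0, 0.0, 1.0]]
lid tip 0.77 297 203 [579. 152.  67.]
lid tip 0.15 422 239 [476. -99. 151.]
loop_mid tip 0.64 290 202 [574. 165.  98.]
cooling_ring tip 0.51 414 245 [473. -88. 112.]
lifter tip 0.89 352 158 [697.  22.   9.]
lifter tip 0.74 
[... 966 characters left out ...]

loop_mid tip 0.66 284 257 [251. 557. 338.]
cooling_ring tip 0.79 245 335 [543. 336.   1.]
lifter tip 0.95 385 247 [ 505. -136.   16.]
lifter tip 0.5 339 258 [588. -52.  -3.]
lifter_collar tip 0.82 389 218 [ 478. -101.  109.]
lifter_grip tip 0.7 339 223 [569. -27. 100.]
lifter_grip tip 0.64 386 204 [485. -98. 143.]
holder tip 0.59 385 257 [486. -99.   6.]
holder_seat tip 0.77 385 220 [nan nan nan]
holder_seat tip 0.21 359 334 [350. 231.  17.]
ring_seat tip 0.94 244 321 [579. 300.  -1.]
bolt_m16 tip 0.58 338 350 [278. 407. 114.]
bolt_m12 tip 0.58 338 350 [278. 407. 114.]
loupe tip 0.77 359 334 [350. 231.  17.]
loupe tip 0.68 388 221 [479. -95. 103.]
v_block_a tip 0.49 246 276 [272. 600. 328.]
```

View pics/top0.png

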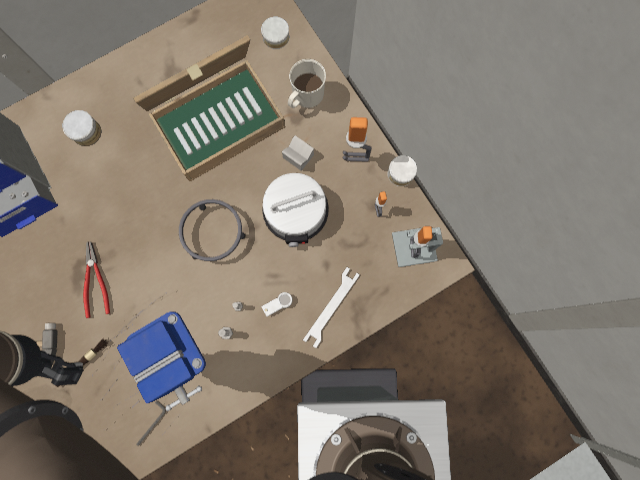

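View pics/side0.png

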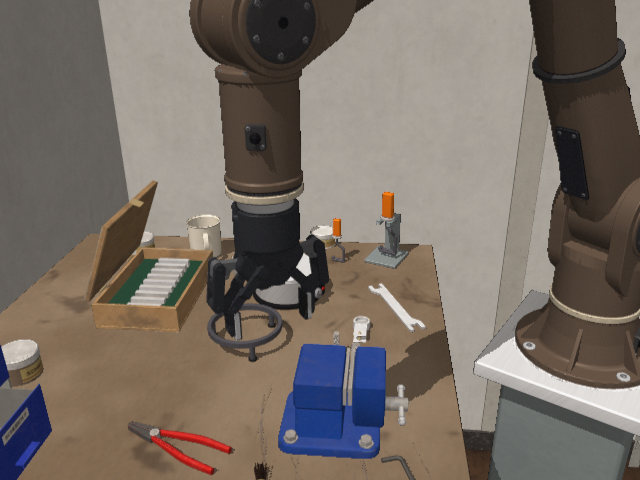

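The top view shows three lifter-like tools. A big one stands at (357,135), a small one at (382,200), and one hangs in the grey holder at (425,235). The lid is on the pot at (296,205) and the ring is at (211,230). Next I'll measure the geometry.

```bash
cat > m1.py <<'E'
from h import *
ps=[eyes.grab_frame("top") for _ in range(3)]
p=ps[-1]
p["range_z"]=np.median([q["range_z"] for q in ps],0)
np.savez("top.npz",img=p["img"],range_z=p["range_z"],intrinsics=p["intrinsics"],world_from_camera=p["world_from_camera"])
w=cloud(p)
def sel(x0,x1,y0,y1,z0,z1):
    m=(w[...,0]>x0)&(w[...,0]<x1)&(w[...,1]>y0)&(w[...,1]<y1)&(w[...,2]>z0)&(w[...,2]<z1); return m
def circ(P):
    A=np.c_[2*P[:,:2],np.ones(len(P))];b=(P[:,:2]**2).sum(1);s=np.linalg.lstsq(A,b,rcond=None)[0];return s[:2],np.sqrt(s[2]+s[:2]@s[:2])
m=sel(480,680,60,240,60,76); P=w[m]; print("lid disc n",len(P),"mean",P.mean(0),"ext",P.min(0),P.max(0))
c,r=cv2.minEnclosingCircle(P[:,:2].astype(np.float32)); print("mec",c,r)
m2=sel(500,660,80,230,84,115); Q=w[m2]; print("loop n",len(Q),Q.mean(0),Q.min(0),Q.max(0)); 
q=Q[:,:2]-Q[:,:2].mean(0);U,S,V=np.linalg.svd(q,full_matrices=False);a=np.degrees(np.arctan2(V[0,1],V[0,0]));print("loop dir deg",a, "ext",(q@V[0]).min(),(q@V[0]).max(),(q@V[1]).std())
m3=sel(400,640,240,420,33,48); R=w[m3]; print("ring n",len(R),circ(R),R[:,2].mean())
c,r=cv2.minEnclosingCircle(R[:,:2].astype(np.float32)); print("mec",c,r)
# holder
for z0,z1 in [(3,14),(95,110),(110,125),(125,138),(138,165),(165,190)]:
    m=sel(400,560,-190,-40,z0,z1);H=w[m]
    if len(H)>4: print("hold",z0,len(H),H.mean(0).round(1),H.min(0).round(1),H.max(0).round(1),cv2.minAreaRect(H[:,:2].astype(np.float32)))
print(p["range_z"].shape)
cv2.imwrite("pics/crop_hold.png",cv2.resize(p["img"][185:285,350:470],None,fx=6,fy=6,interpolation=cv2.INTER_CUBIC))
cv2.imwrite("pics/crop_lid.png",cv2.resize(p["img"][150:270,160:340],None,fx=4,fy=4,interpolation=cv2.INTER_CUBIC))
E
python3 m1.py
```

```text
lid disc n 2821 mean [577.29411274 156.27017236  67.60306918] ext [511.91626897  88.35107243  60.00151892] [646.9262969  224.26163542  75.19614256]
mec (579.8340454101562, 156.26744079589844) 69.3773422241211
loop n 177 [578.7937282  156.88679476  98.2889758 ] [560.60354048 109.87752412  87.075709  ] [596.34214589 203.80604419 103.69288189]
loop dir deg 108.40409032651344 ext -50.145239676220896 48.926331910368695 2.2728374874285886
ring n 738 (array([529.59158319, 343.92896217]), np.float64(65.67272149215175)) 39.28269611358711
mec (530.2001953125, 344.6895751953125) 70.21879577636719
hold 3 858 [ 478.3 -100.8    7.8] [ 409.4 -185.3    3.1] [559.6 -50.7  12.9] ((484.224853515625, -119.06004333496094), (151.58421325683594, 132.3473663330078), 1.857193946838379)
hold 95 315 [ 485.5 -117.7  105.2] [ 465.6 -150.3   95.5] [509.  -78.2 110. ] ((487.6685791015625, -114.7530746459961), (36.12431335449219, 69.81271362304688), 7.8155903816223145)
hold 110 51 [ 481.3 -100.4  114.5] [ 470.5 -119.6  110. ] [498.3 -81.9 124.3] ((484.4014892578125, -100.82685852050781), (27.913074493408203, 37.334983825683594), 1.2862282991409302)
hold 125 22 [ 481.1 -101.   131.5] [ 473.8 -112.5  125.3] [498.1 -97.5 137.8] ((483.3263244628906, -100.72703552246094), (27.535123825073242, 11.400670051574707), 29.889251708984375)
hold 138 57 [ 482.2 -100.6  152.1] [ 473.5 -116.5  138.3] [497.9 -97.5 164.7] ((482.9601135253906, -102.06723022460938), (26.591720581054688, 15.43344783782959), 42.194374084472656)
hold 165 112 [ 486.  -106.2  169.2] [ 473.8 -114.8  165.2] [498.  -98.3 173.3] ((486.0776672363281, -106.227294921875), (15.992170333862305, 24.732505798339844), 86.47222137451172)
(480, 640)
```

View pics/crop_hold.png

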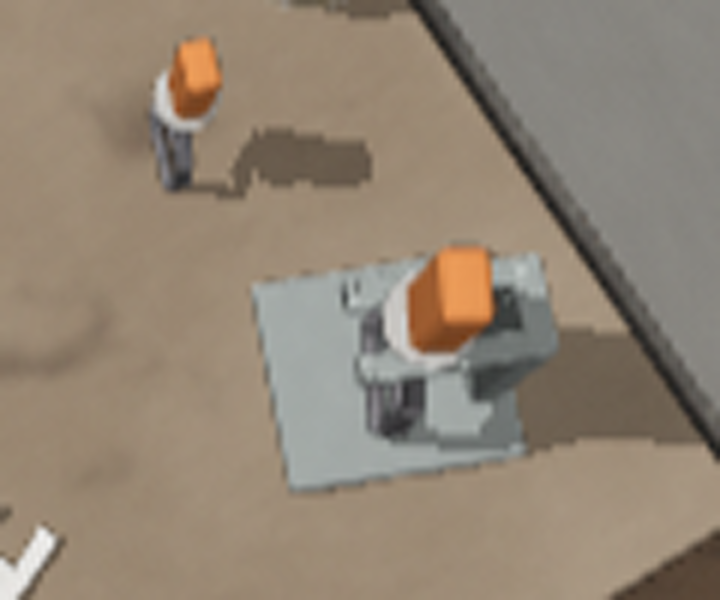

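View pics/crop_lid.png

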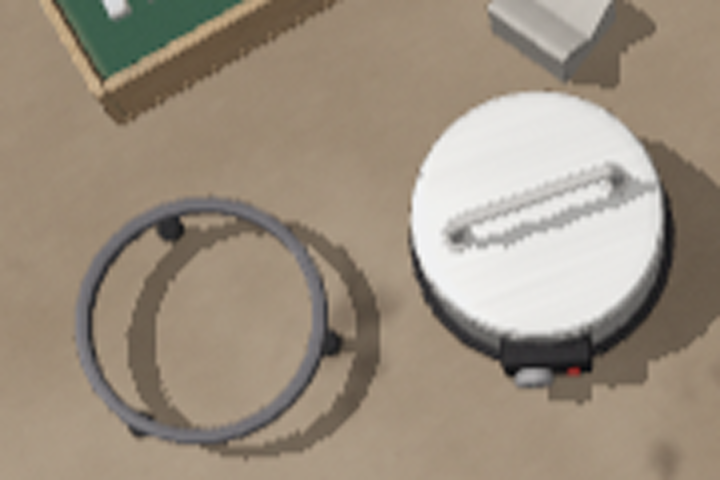

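```bash
cat > plan.py <<'E'
# plan(pos target world mm, yaw of tool-y target deg, n rows, closure): prints rows in tool axes
from h import *
import sys
def yawy(q):
    from scipy.spatial.transform import Rotation as R
    M=R.from_quat(q).as_matrix(); return np.degrees(np.arctan2(M[1,1],M[0,1])),M
def plan(target,yaw,n,cl,start=None,y0=None):
    s=status.get_state()
    a,M=yawy(s["ee_rot"])
    if y0 is not None:a=y0
    p=np.array(start if start is not None else s["position"],float)
    d=(np.array(target,float)-p)/n; dy=((yaw-a+180)%360-180)/n
    for k in range(n):
        t=np.radians(a); ty=np.array([np.cos(t),np.sin(t)]); tx=np.array([ np.cos(t+np.pi/2),np.sin(t+np.pi/2)])
        print([round(float(v),4) for v in (d[:2]@tx/1000,d[:2]@ty/1000,-d[2]/1000)]+[round(-dy,1),cl]); a+=dy
if __name__=="__main__":
    s=status.get_state();a,M=yawy(s["ee_rot"]);print(s["clock"],s["position"].round(1),"yawY",round(a,2),"zaxis",M[:,2].round(4),"x",M[:,0].round(3),"F",s["wrist_force"].round(2),"M",s["moment"].round(3),"w",round(s["width"],3))
    if len(sys.argv)>1:
        v=[float(x) for x in sys.argv[1:]]; plan(v[:3],v[3],int(v[4]),v[5])
E
python3 plan.py 470 -80 320 98.5 20 0
```

```text
1.65 [266.2 565.5 250.3] yawY 64.79 zaxis [ 1.e-04  0.e+00 -1.e+00] x [-0.905  0.426 -0.   ] F [-0.33  0.29  0.21] M [ 0.036  0.045 -0.022] w 1.002
[-0.023, -0.0249, -0.0035, np.float64(-1.7), 0.0]
[-0.0222, -0.0255, -0.0035, np.float64(-1.7), 0.0]
[-0.0215, -0.0262, -0.0035, np.float64(-1.7), 0.0]
[-0.0207, -0.0268, -0.0035, np.float64(-1.7), 0.0]
[-0.0199, -0.0274, -0.0035, np.float64(-1.7), 0.0]
[-0.0191, -0.028, -0.0035, np.float64(-1.7), 0.0]
[-0.0182, -0.0285, -0.0035, np.float64(-1.7), 0.0]
[-0.0174, -0.029, -0.0035, np.float64(-1.7), 0.0]
[-0.0165, -0.0295, -0.0035, np.float64(-1.7), 0.0]
[-0.0157, -0.03, -0.0035, np.float64(-1.7), 0.0]
[-0.0148, -0.0305, -0.0035, np.float64(-1.7), 0.0]
[-0.0139, -0.0309, -0.0035, np.float64(-1.7), 0.0]
[-0.013, -0.0313, -0.0035, np.float64(-1.7), 0.0]
[-0.012, -0.0316, -0.0035, np.float64(-1.7), 0.0]
[-0.0111, -0.032, -0.0035, np.float64(-1.7), 0.0]
[-0.0102, -0.0323, -0.0035, np.float64(-1.7), 0.0]
[-0.0092, -0.0326, -0.0035, np.float64(-1.7), 0.0]
[-0.0082, -0.0328, -0.0035, np.float64(-1.7), 0.0]
[-0.0073, -0.0331, -0.0035, np.float64(-1.7), 0.0]
[-0.0063, -0.0333, -0.0035, np.float64(-1.7), 0.0]
```

>>> {"api": "drive_tool", "payload": {"motion": [[-0.023,-0.025,-0.0035,-1.7,0],[-0.022,-0.0255,-0.0035,-1.7,0],[-0.0215,-0.026,-0.0035,-1.7,0],[-0.0205,-0.027,-0.0035,-1.7,0],[-0.02,-0.0275,-0.0035,-1.7,0],[-0.019,-0.028,-0.0035,-1.7,0],[-0.018,-0.0285,-0.0035,-1.7,0],[-0.0175,-0.029,-0.0035,-1.7,0],[-0.0165,-0.0295,-0.0035,-1.7,0],[-0.0155,-0.03,-0.0035,-1.7,0]]}}

```text
clock: 2.9
position: [368.0, 241.8, 285.6]
ee_rot: [0.071, 0.997, 0.0, 0.0]
wrist_force: [1.8, 0.7, 0.4]
width: 1.0
```

>>> {"api": "drive_tool", "payload": {"motion": [[-0.015,-0.0305,-0.0035,-1.7,0],[-0.014,-0.031,-0.0035,-1.7,0],[-0.013,-0.0315,-0.0035,-1.7,0],[-0.012,-0.0315,-0.0035,-1.7,0],[-0.011,-0.032,-0.0035,-1.7,0],[-0.01,-0.0325,-0.0035,-1.7,0],[-0.009,-0.0325,-0.0035,-1.7,0],[-0.008,-0.033,-0.0035,-1.7,0],[-0.0075,-0.033,-0.0035,-1.7,0],[-0.0065,-0.0335,-0.0035,-1.7,0]]}}

```text
clock: 4.15
position: [471.2, -81.3, 320.6]
ee_rot: [-0.077, 0.997, 0.0, 0.0]
wrist_force: [-0.9, 0.5, 0.3]
width: 1.001
```

```bash
cat > m2.py <<'E'
from h import *
p=eyes.grab_frame("wrist"); cv2.imwrite("pics/wrist1.png",p["img"])
print(np.round(p["world_from_camera"],3).tolist(),np.round(p["intrinsics"],1).tolist())
w=cloud(p); np.save("w1.npy",w)
for z0,z1 in [(3,14),(15,24),(24,36),(98,111),(111,118),(160,180)]:
    m=(w[...,0]>400)&(w[...,0]<570)&(w[...,1]>-200)&(w[...,1]<-20)&(w[...,2]>z0)&(w[...,2]<z1);H=w[m]
    if len(H)>4: print("hold",z0,len(H),H.mean(0).round(1),H.min(0).round(1),H.max(0).round(1),cv2.minAreaRect(H[:,:2].astype(np.float32)))
for t in ["lifter","lifter_collar","lifter_grip","holder_seat"]:
    for r in models.tip_of(p,t)[:2]:
        u,v=r["centre"][0]*640,r["centre"][1]*480; print(t,round(r["confidence"],2),round(u),round(v),pt(p,u,v,{"lifter":25,"lifter_collar":105,"lifter_grip":145,"holder_seat":105}[t]).round(1))
E
python3 m2.py
```

```text
[[-0.155, 0.938, 0.311, 391.179], [0.988, 0.147, 0.049, -93.768], [-0.0, 0.315, -0.949, 444.651], [0.0, 0.0, 0.0, 1.0]] [[390.5, 0.0, 321.2], [0.0, 390.5, 236.1], [0.0, 0.0, 1.0]]
hold 3 3136 [ 474.  -103.7    8.4] [ 405.9 -190.7    3. ] [569.6 -29.   13.9] ((494.849365234375, -88.19593811035156), (187.2162628173828, 120.20124816894531), 36.81378936767578)
hold 15 93 [ 487.2 -107.6   21.4] [ 457.6 -150.1   15.1] [560.8 -33.   24. ] ((517.4976806640625, -93.95066833496094), (136.48410034179688, 54.60350036621094), 34.278629302978516)
hold 24 200 [ 483.3 -105.1   27.5] [ 457.4 -150.5   24. ] [563.  -32.5  35.9] ((518.2119140625, -93.74803161621094), (137.6517333984375, 55.69763946533203), 33.94993209838867)
hold 98 1904 [ 486.  -116.3  106. ] [ 463.8 -151.    98. ] [569.9 -28.2 111. ] ((505.50701904296875, -80.447021484375), (153.98281860351562, 69.35375213623047), 60.2445068359375)
hold 111 135 [ 479.8 -104.9  112. ] [ 468.8 -122.5  111. ] [496.8 -80.2 117.9] ((482.86761474609375, -100.30897521972656), (44.229583740234375, 26.369043350219727), 79.9986801147461)
hold 160 820 [ 483.3 -106.5  169.3] [ 471.9 -115.7  160.1] [498.1 -97.6 172.9] ((484.9442138671875, -106.69064331054688), (26.11273956298828, 18.000614166259766), 1.2107658386230469)
lifter 0.86 349 273 [568.7 -33.4  25. ]
lifter 0.75 369 367 [692.1  15.7  25. ]
lifter_collar 0.92 349 295 [557.4 -40.3 105. ]
lifter_collar 0.8 382 430 [712.8  24.1 105. ]
lifter_grip 0.82 351 308 [549.4 -43.  145. ]
lifter_grip 0.59 287 227 [ 486.2 -107.   145. ]
```

View pics/wrist1.png

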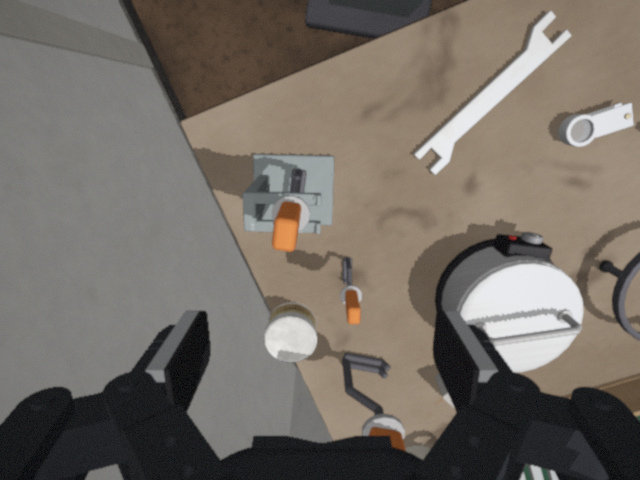

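```bash
cat > m3.py <<'E'
from h import *
p=eyes.grab_frame("wrist")
w=cloud(p)
cv2.imwrite("pics/crop_h2.png",cv2.resize(p["img"][140:260,230:350],None,fx=5,fy=5,interpolation=cv2.INTER_CUBIC))
def reg(x0,x1,y0,y1,z0,z1): 
    m=(w[...,0]>x0)&(w[...,0]<x1)&(w[...,1]>y0)&(w[...,1]<y1)&(w[...,2]>z0)&(w[...,2]<z1)
    n,l,st,_=cv2.connectedComponentsWithStats(m.astype(np.uint8),connectivity=4); k=1+np.argmax(st[1:,4]); return w[l==k]
for nm,a in dict(handle=(460,520,-130,-85,162,180),plate=(420,560,-170,-50,5,12.5),fork=(440,530,-170,-60,100,110),prong=(430,500,-130,-80,16,40)).items():
    H=reg(*a); print(nm,len(H),H.mean(0).round(1),H.min(0).round(1),H.max(0).round(1),cv2.minAreaRect(H[:,:2].astype(np.float32)))
    U,S,V=np.linalg.svd(H[:,:2]-H[:,:2].mean(0),full_matrices=False);print(np.degrees(np.arctan2(V[0,1],V[0,0])),S)
E
python3 m3.py
```

```text
handle 805 [ 483.5 -106.5  169.5] [ 471.9 -115.8  162. ] [498.7 -97.6 172.5] ((485.22174072265625, -106.68020629882812), (26.89483642578125, 17.997591018676758), 1.3451567888259888)
0.9725800237534585 [208.11377943 142.26129266]
plate 2969 [ 471.1 -104.1    8.5] [ 440.9 -159.4    5.3] [520.3 -61.7  12.4] ((485.4485168457031, -110.87826538085938), (79.28926849365234, 90.04838562011719), 7.691494464874268)
68.31030360564502 [1586.76663011  924.1591517 ]
fork 1330 [ 482.9 -126.6  105.4] [ 464.  -150.9  100.1] [507.7 -82.  110. ] ((486.0104675292969, -115.17625427246094), (36.281829833984375, 69.58528900146484), 8.814638137817383)
117.73973114929889 [766.99480554 362.03545227]
prong 169 [ 468.3 -105.3   25.4] [ 457.3 -114.9   21.7] [483.5 -98.8  38.9] ((470.3013000488281, -106.8166275024414), (26.015073776245117, 15.842988014221191), 1.1361947059631348)
13.625591933927819 [99.58508939 68.97722779]
```

View pics/crop_h2.png

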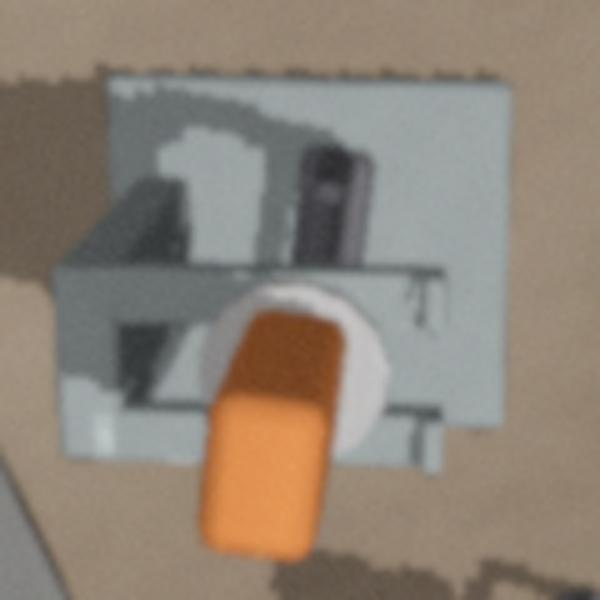

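```bash
cat > m4.py <<'E'
from h import *
p=eyes.grab_frame("wrist")
w=cloud(p)
m=(w[...,0]>430)&(w[...,0]<500)&(w[...,1]>-120)&(w[...,1]<-92)&(w[...,2]>15)&(w[...,2]<100)
H=w[m]
for x in range(450,500,3):
    q=H[(H[:,0]>=x)&(H[:,0]<x+3)]
    if len(q): print(x,len(q),"y",q[:,1].min().round(),q[:,1].max().round(),"z",np.percentile(q[:,2],[0,25,50,75,100]).round(1), "yhi",q[q[:,2]>28][:,1].round().tolist()[:8])
ps=eyes.grab_frame("side");w=cloud(ps)
u0,v0=360,180
cv2.imwrite("pics/side_h.png",cv2.resize(ps["img"][180:280,330:430],None,fx=6,fy=6,interpolation=cv2.INTER_CUBIC))
E
python3 m4.py
```

```text
456 62 y -113.0 -101.0 z [22.4 29.8 46.6 61.7 68.8] yhi [-108.0, -107.0, -106.0, -110.0, -109.0, -108.0, -107.0, -106.0]
459 60 y -115.0 -99.0 z [21.2 25.2 53.1 68.8 71.2] yhi [-104.0, -110.0, -103.0, -103.0, -111.0, -104.0, -103.0, -104.0]
462 50 y -114.0 -99.0 z [21.  25.4 69.2 71.3 74.5] yhi [-111.0, -110.0, -111.0, -110.0, -109.0, -108.0, -107.0, -106.0]
465 59 y -115.0 -93.0 z [23.3 25.9 73.3 76.5 99.9] yhi [-110.0, -110.0, -109.0, -108.0, -105.0, -110.0, -109.0, -108.0]
468 49 y -118.0 -99.0 z [21.9 25.7 74.4 75.9 99.7] yhi [-111.0, -110.0, -111.0, -110.0, -109.0, -108.0, -107.0, -106.0]
471 23 y -114.0 -99.0 z [24.1 24.5 25.5 50.9 78.5] yhi [-110.0, -109.0, -108.0, -107.0, -106.0, -103.0]
474 17 y -114.0 -99.0 z [22.9 24.1 24.9 25.6 27.7] yhi []
477 17 y -115.0 -99.0 z [22.2 23.6 24.9 25.5 27.4] yhi []
480 14 y -114.0 -99.0 z [21.4 23.4 24.3 25.4 27.6] yhi []
483 1 y -114.0 -114.0 z [22.8 22.8 22.8 22.8 22.8] yhi []
```

View pics/side_h.png

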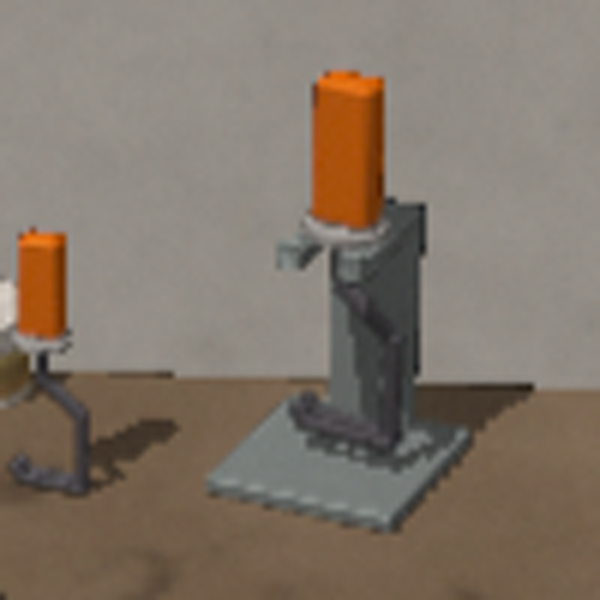

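```bash
python3 plan.py 485 -106.7 210 91.2 6 0; python3 -c "
from plan import *
plan((485,-106.7,145),91.2,4,0,(485,-106.7,210),91.2)"
```

```text
4.55 [470.8 -79.2 320.2] yawY 98.89 zaxis [-2.e-04  5.e-04 -1.e+00] x [-0.988 -0.154  0.   ] F [ 0.14  0.54 -0.1 ] M [0.003 0.011 0.017] w 0.999
[-0.0016, -0.0049, 0.0184, np.float64(1.3), 0.0]
[-0.0017, -0.0049, 0.0184, np.float64(1.3), 0.0]
[-0.0018, -0.0048, 0.0184, np.float64(1.3), 0.0]
[-0.002, -0.0048, 0.0184, np.float64(1.3), 0.0]
[-0.0021, -0.0047, 0.0184, np.float64(1.3), 0.0]
[-0.0022, -0.0047, 0.0184, np.float64(1.3), 0.0]
[0.0, 0.0, 0.0163, -0.0, 0]
[0.0, 0.0, 0.0163, -0.0, 0]
[0.0, 0.0, 0.0163, -0.0, 0]
[0.0, 0.0, 0.0163, -0.0, 0]
```

>>> {"api": "drive_tool", "payload": {"motion": [[-0.0016,-0.0049,0.0184,1.3,0],[-0.0017,-0.0049,0.0184,1.3,0],[-0.0018,-0.0048,0.0184,1.3,0],[-0.002,-0.0048,0.0184,1.3,0],[-0.0021,-0.0047,0.0184,1.3,0],[-0.0022,-0.0047,0.0184,1.3,0],[0,0,0,0,0],[0,0,0,0,0]]}}

```text
clock: 5.55
position: [485.4, -107.4, 210.5]
ee_rot: [-0.009, 1.0, 0.0, 0.0]
wrist_force: [0.4, -1.0, -0.8]
width: 1.003
```

```bash
python3 plan.py 485 -106.7 145 91.2 4 0;sed -i 's/p=eyes.grab_frame("wrist")/p=eyes.grab_frame("wrist");cv2.imwrite("pics\/wrist2.png",p["img"])/' m3.py; python3 m3.py | head -2
```

```text
5.55 [ 485.4 -107.4  210.5] yawY 91.07 zaxis [ 5.e-04  2.e-04 -1.e+00] x [-1.    -0.019 -0.001] F [ 0.42 -0.99 -0.76] M [-0.046  0.003  0.014] w 1.003
[0.0001, 0.0002, 0.0164, np.float64(-0.0), 0.0]
[0.0001, 0.0002, 0.0164, np.float64(-0.0), 0.0]
[0.0001, 0.0002, 0.0164, np.float64(-0.0), 0.0]
[0.0001, 0.0002, 0.0164, np.float64(-0.0), 0.0]
handle 1956 [ 482.8 -106.9  169.4] [ 471.7 -116.   162.1] [497.4 -97.7 172.2] ((484.6390075683594, -106.7978515625), (25.8148136138916, 17.96654510498047), 1.7127200365066528)
0.9601807388667947 [324.48556096 218.93887969]
```

View pics/wrist2.png

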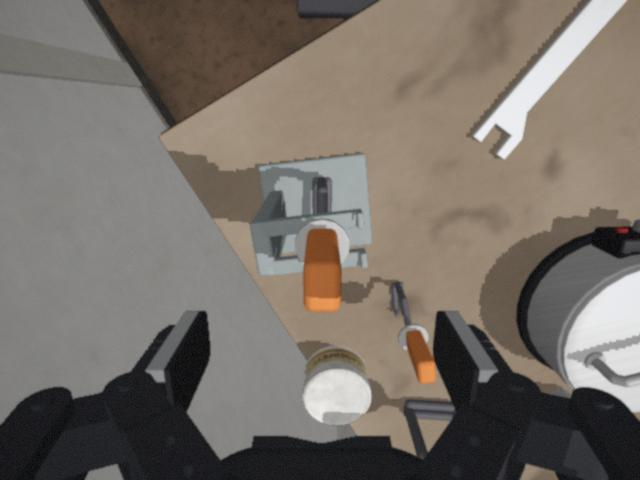

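The handle is centred between the jaws at (322,270), and its 26x18 mm size fits the description. Descending to grasp.

>>> {"api": "drive_tool", "payload": {"motion": [[0,0,0.0165,0,0],[0,0,0.0165,0,0],[0,0,0.0165,0,0],[0,0,0.016,0,0],[0,0,0,0,0.3],[0,0,0,0,0.6],[0,0,0,0,0.8],[0,0,0,0,1],[0,0,0,0,1],[0,0,0,0,1]]}}

```text
clock: 6.85
position: [485.5, -107.9, 145.1]
ee_rot: [-0.009, 1.0, 0.0, 0.001]
wrist_force: [-2.2, 1.0, 6.7]
width: 0.198
```

>>> {"api": "drive_tool", "payload": {"motion": [[0,0,0,0,1],[0,0,0,0,1],[0,0,0,0,1],[0,0,0,0,1]]}}

```text
clock: 7.35
position: [485.5, -107.9, 145.0]
ee_rot: [-0.009, 1.0, 0.0, 0.0]
wrist_force: [-1.4, 1.2, 6.6]
width: 0.204
```

```bash
python3 plan.py
```

```text
7.35 [ 485.5 -107.9  145. ] yawY 91.0 zaxis [ 1.e-03  2.e-04 -1.e+00] x [-1.    -0.017 -0.001] F [-1.4   1.23  6.59] M [ 0.115  0.284 -0.022] w 0.204
```

>>> {"api": "drive_tool", "payload": {"motion": [[0,0,-0.005,0,1],[0,0,-0.005,0,1],[0,0,-0.004,0,1],[0.0005,0.005,0,0,1],[0.0015,0.012,0,0,1],[0.0015,0.012,0,0,1],[0.0015,0.012,0,0,1],[0.0015,0.012,0,0,1],[0.0015,0.012,0,0,1],[0,0,0,0,1]]}}

```text
clock: 8.6
position: [475.9, -41.8, 158.4]
ee_rot: [-0.01, 1.0, 0.0, -0.0]
wrist_force: [-0.1, 0.4, -1.5]
width: 0.202
```

```bash
python3 plan.py
```

```text
8.6 [475.9 -41.8 158.4] yawY 91.1 zaxis [-2.e-04  4.e-04 -1.e+00] x [-1.    -0.019  0.   ] F [-0.13  0.44 -1.49] M [-0.04  -0.031 -0.009] w 0.202
```

```bash
python3 -c "
from plan import *
plan((475.9,-41.8,245),91.1,3,1)
plan((543,144.5,245),108.4,10,1,(475.9,-41.8,245),91.1)"
```

```text
[-0.0, 0.0, -0.0289, np.float64(0.0), 1]
[-0.0, 0.0, -0.0289, np.float64(0.0), 1]
[-0.0, 0.0, -0.0289, np.float64(0.0), 1]
[-0.0071, 0.0185, -0.0, -1.7, 1]
[-0.0076, 0.0183, -0.0, -1.7, 1]
[-0.0082, 0.018, -0.0, -1.7, 1]
[-0.0087, 0.0178, -0.0, -1.7, 1]
[-0.0092, 0.0175, -0.0, -1.7, 1]
[-0.0098, 0.0172, -0.0, -1.7, 1]
[-0.0103, 0.0169, -0.0, -1.7, 1]
[-0.0108, 0.0166, -0.0, -1.7, 1]
[-0.0113, 0.0163, -0.0, -1.7, 1]
[-0.0118, 0.0159, -0.0, -1.7, 1]
```

>>> {"api": "drive_tool", "payload": {"motion": [[0,0,-0.029,0,1],[0,0,-0.029,0,1],[0,0,-0.029,0,1],[-0.007,0.0185,0,-1.7,1],[-0.0075,0.0183,0,-1.7,1],[-0.0082,0.018,0,-1.7,1],[-0.0087,0.0178,0,-1.7,1],[-0.0092,0.0175,0,-1.7,1],[-0.0098,0.0172,0,-1.7,1],[-0.0103,0.017,0,-1.7,1]]}}

```text
clock: 9.85
position: [523.7, 88.5, 245.4]
ee_rot: [-0.113, 0.994, -0.0, 0.0]
wrist_force: [-0.1, -0.1, -0.6]
width: 0.204
```

>>> {"api": "drive_tool", "payload": {"motion": [[-0.0108,0.0166,0,-1.7,1],[-0.0113,0.0163,0,-1.7,1],[-0.0118,0.0159,0,-1.7,1],[0,0,0,0,1],[0,0,0,0,1]]}}

```text
clock: 10.48
position: [543.7, 142.3, 245.3]
ee_rot: [-0.156, 0.988, -0.0, -0.0]
wrist_force: [0.5, -0.2, -1.5]
width: 0.204
```

```bash
python3 plan.py
cat > m5.py <<'E'
from h import *
import sys
k=sys.argv[1]
for n in ["wrist","top","side"]:
    p=eyes.grab_frame(n); cv2.imwrite(f"pics/{n}_{k}.png",p["img"]); w=cloud(p); np.save(f"{n}_{k}.npy",w)
    m=(np.hypot(w[...,0]-579,w[...,1]-156)<80)
    Q=w[m&(w[...,2]>85)&(w[...,2]<104)]
    print(n,"loopcand",len(Q))
    D=w[m&(np.abs(w[...,2]-68)<6)]
    print("disc",len(D),D.mean(0).round(1) if len(D) else 0, np.median(D[:,2]) if len(D) else 0)
E
python3 m5.py a
```

```text
10.475 [543.7 142.3 245.3] yawY 107.95 zaxis [-3.e-04 -6.e-04 -1.e+00] x [-0.951 -0.308  0.001] F [ 0.47 -0.19 -1.49] M [ 0.044 -0.018  0.004] w 0.204
wrist loopcand 810
disc 12264 [560.8 152.2  68.3] 68.34060379622505
top loopcand 0
disc 8 [567.7 222.4  64.9] 64.37937941275652
side loopcand 120
disc 1418 [571.1 166.   66.8] 66.84891565987755
```

View pics/wrist_a.png

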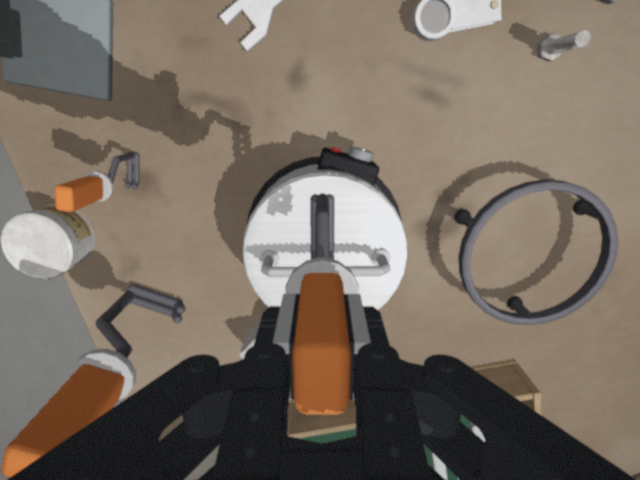

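View pics/side_a.png

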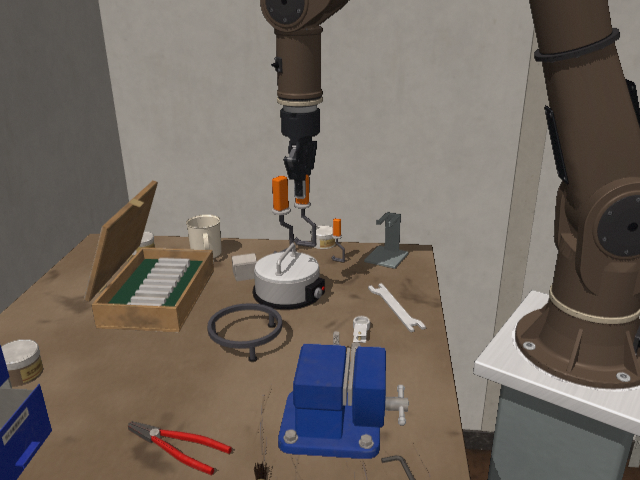

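View pics/top_a.png

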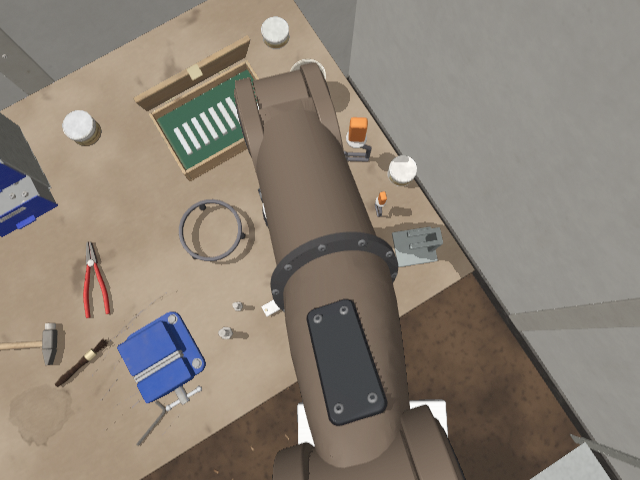

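```bash
cat > m6.py <<'E'
from h import *
import sys
k=sys.argv[1]
w=np.load(f"wrist_{k}.npy"); img=cv2.imread(f"pics/wrist_{k}.png")
m=(np.hypot(w[...,0]-579,w[...,1]-156)<80)
D=m&(np.abs(w[...,2]-68.3)<4)
P=w[D][:,:2].astype(np.float32)
h=cv2.convexHull(P)[:,0]
# RANSAC circle r=68
from scipy.optimize import least_squares
f=lambda c:np.clip(np.hypot(*(h-c[:2]).T)-c[2],-50,50)
s=least_squares(f,[579,156,68],loss="soft_l1"); print("disc",s.x,len(h))
sf=least_squares(lambda c:np.hypot(*(h-c).T)-68,[579,156],loss="soft_l1"); print("disc r68",sf.x)
# bar: z 94..104
B=w[m&(w[...,2]>95)&(w[...,2]<103)]
# exclude lifter (near TCP axis): keep |along loop|>22
a=np.radians(108.2);y=np.array([np.cos(a),np.sin(a)]);x=np.array([np.sin(a),-np.cos(a)])
r=B[:,:2]-sf.x
B=B[(np.abs(r@x)<14)]; r=B[:,:2]-sf.x
print(len(B),"along",(r@y).min(),(r@y).max(),"z",np.percentile(B[:,2],[5,50,95]))
c=np.polyfit(r@y,r@x,1);print("line offset,slope(deg)",c[1],np.degrees(c[0]), "resid",np.std(r@x-np.polyval(c,r@y)))
L=w[m&(w[...,2]>112)&(w[...,2]<135)];print("lifter low",len(L),L.min(0).round(1),L.max(0).round(1),cv2.minAreaRect(L[:,:2].astype(np.float32)))
# side
w=np.load(f"side_{k}.npy");m=(np.hypot(w[...,0]-579,w[...,1]-156)<60);B=w[m&(w[...,2]>93)&(w[...,2]<105)];r=B[:,:2]-sf.x;B=B[np.abs(r@x)<14];r=B[:,:2]-sf.x
print("side",len(B),(r@y).min(),(r@y).max(),B[:,2].max());c=np.polyfit(r@y,r@x,1);print(c[1],np.degrees(c[0]))
E
python3 m6.py a
```

```text
disc [578.04031373 156.92226082  67.55900281] 56
disc r68 [578.40218889 157.06702106]
690 along -47.57005809785796 47.69126339345407 z [ 95.70367907  99.31007616 100.98632484]
line offset,slope(deg) -1.407073042247122 -0.46205468990145887 resid 2.159720406229948
lifter low 695 [515.4 127.9 120.5] [559.2 155.2 134.9] ((537.0418701171875, 140.94842529296875), (43.988975524902344, 15.675942420959473), 18.643651962280273)
side 95 -44.1862957115717 49.65299181509803 100.71128883458198
-1.21352489842777 0.21269047851439943
```

>>> {"api": "drive_tool", "payload": {"motion": [[0,0.003,0.01,-0.3,1],[0,0,0.01,0,1],[0,0,0.009,0,1],[0,0,0.008,0,1],[0,0,0.005,0,1],[0,0,0.0025,0,1],[0,0,0,0,1]]}}

```text
clock: 11.5
position: [542.8, 145.9, 200.9]
ee_rot: [-0.159, 0.987, -0.0, -0.0]
wrist_force: [-1.1, 0.1, -1.8]
width: 0.201
```

```bash
python3 plan.py; python3 m5.py b; python3 -c "
import cv2
i=cv2.imread('pics/side_b.png');cv2.imwrite('pics/side_b2.png',cv2.resize(i[190:320,230:350],None,fx=5,fy=5,interpolation=cv2.INTER_CUBIC))"
```

```text
11.5 [542.8 145.9 200.9] yawY 108.3 zaxis [-0. -0. -1.] x [-0.949 -0.314  0.   ] F [-1.1   0.05 -1.82] M [ 0.044 -0.008 -0.013] w 0.201
wrist loopcand 1073
disc 14092 [556.9 149.2  68.2] 68.28857335753347
top loopcand 0
disc 0 0 0
side loopcand 157
disc 1281 [573.2 170.   66.8] 66.79976888918577
```

View pics/side_b2.png

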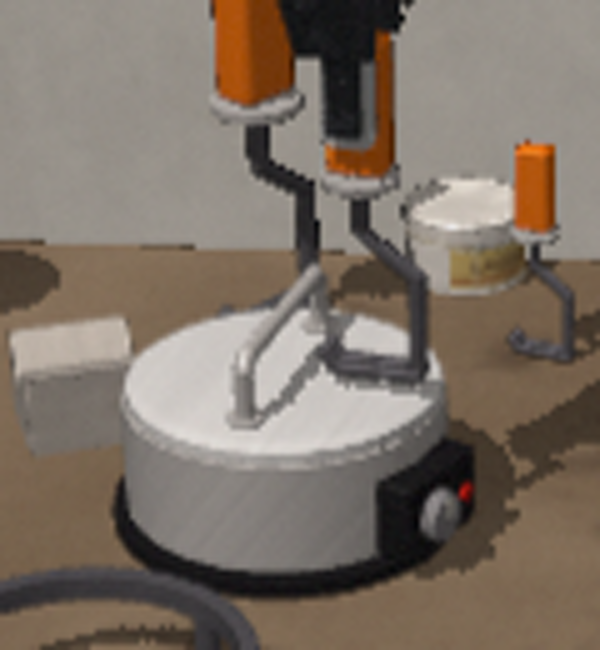

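View pics/wrist_b.png

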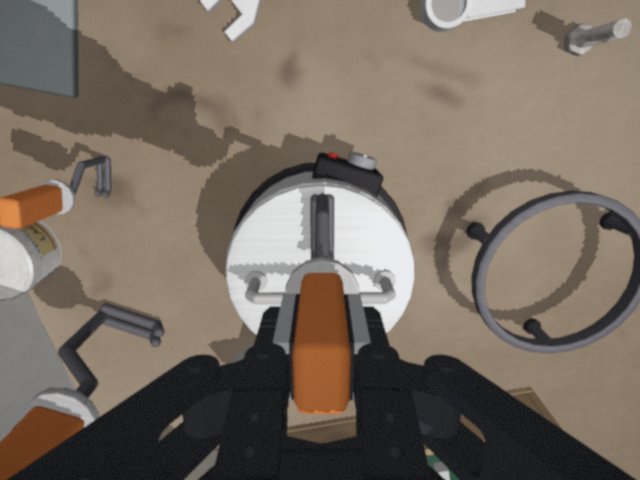

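Prongs sit just above the disc, tips short of the bar. Sliding them under.

>>> {"api": "drive_tool", "payload": {"motion": [[-0.006,0,0,0,1],[-0.006,0,0,0,1],[-0.006,0,0,0,1],[-0.006,0,0,0,1],[-0.006,0,0,0,1],[-0.005,0.0005,0,0,1],[-0.0025,0,0,0,1],[0,0,0,0,1],[0,0,0,0,1]]}}

```text
clock: 12.78
position: [578.1, 158.0, 200.9]
ee_rot: [-0.159, 0.987, -0.0, -0.0]
wrist_force: [0.3, 0.6, -2.1]
width: 0.203
```

```bash
python3 plan.py; python3 m5.py c; python3 -c "
import cv2
i=cv2.imread('pics/side_c.png');cv2.imwrite('pics/side_c2.png',cv2.resize(i[190:320,230:350],None,fx=5,fy=5,interpolation=cv2.INTER_CUBIC))"
```

```text
12.775 [578.1 158.  200.9] yawY 108.29 zaxis [-2.e-04 -0.e+00 -1.e+00] x [-0.949 -0.314  0.   ] F [ 0.25  0.57 -2.08] M [ 0.04  -0.051 -0.035] w 0.203
wrist loopcand 1992
disc 21538 [564.7 152.1  68.3] 68.35149957688952
top loopcand 0
disc 0 0 0
side loopcand 150
disc 1295 [569.6 169.1  66.7] 66.84506210952247
```

View pics/side_c2.png

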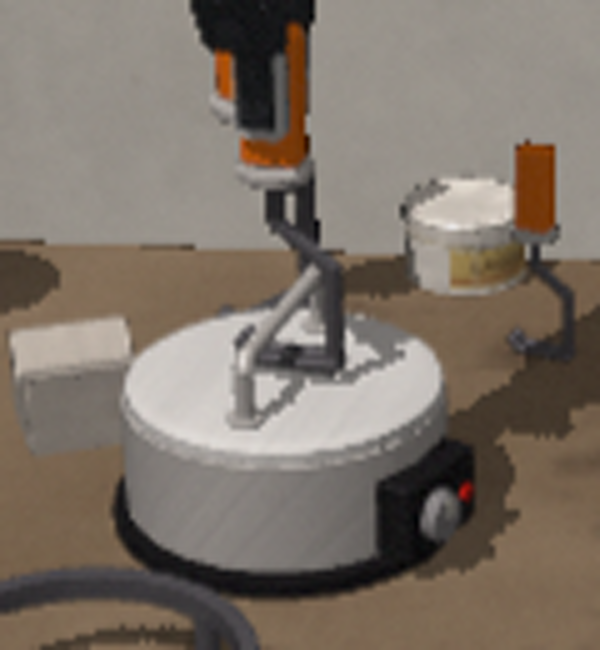

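View pics/wrist_c.png

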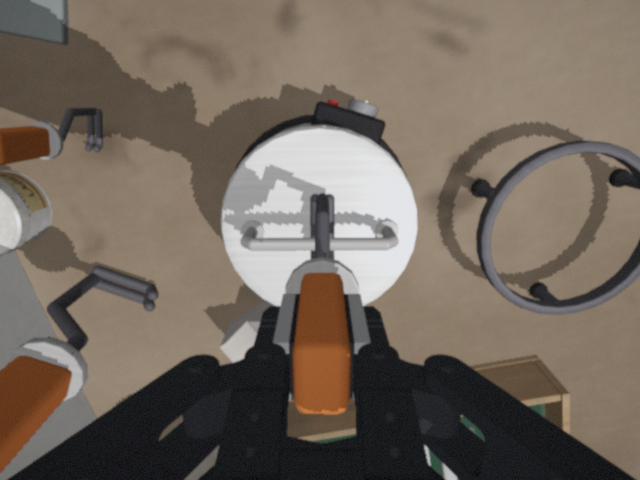

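```bash
cat > tilt.py <<'E'
from h import *
import sys
from plan import yawy
s0=status.get_state();p=eyes.grab_frame("wrist"); w=cloud(p)
fs=[s0]+[status.get_state()]
cx,cy,zd=[float(v) for v in sys.argv[1:4]]
m=(np.hypot(w[...,0]-cx,w[...,1]-cy)<64)&(np.abs(w[...,2]-zd)<12)
P=w[m]
for _ in range(6):
    A=np.c_[P[:,0]-cx,P[:,1]-cy,np.ones(len(P))];c=np.linalg.lstsq(A,P[:,2],rcond=None)[0]; r=P[:,2]-A@c; P=P[np.abs(r)<max(1.5,2*r.std())]
a=np.radians(float(sys.argv[4]) if len(sys.argv)>4 else 108.4); y=np.array([np.cos(a),np.sin(a)]);x=np.array([np.sin(a),-np.cos(a)])
st=s0;a,M=yawy(st["ee_rot"])
print("t",st["clock"],"pos",st["position"].round(1),"yawY",round(a,2),"F",st["wrist_force"].round(2),fs[1]["wrist_force"].round(2),"M",st["moment"].round(3))
print("disc z %.2f  slope along y %.4f along x %.4f  n %d res %.2f"%(c[2],c[:2]@y,c[:2]@x,len(P),r.std()))
if len(sys.argv)>5: cv2.imwrite("pics/"+sys.argv[5],p["img"])
E
python3 tilt.py 578.3 157 68.3
```

```text
t 12.925 pos [578.2 158.  201. ] yawY 108.29 F [-0.38 -0.44 -0.96] [ 0.01  0.2  -1.86] M [ 0.032 -0.024  0.012]
disc z 68.45  slope along y -0.0000 along x -0.0000  n 17930 res 0.63
```

>>> {"api": "drive_tool", "payload": {"motion": [[0,0,-0.003,0,1],[0,0,-0.003,0,1],[0,0,-0.002,0,1],[0,0,-0.001,0,1],[0,0,0,0,1]]}}

```text
clock: 13.6
position: [578.3, 158.1, 210.0]
ee_rot: [-0.159, 0.987, 0.0, 0.0]
wrist_force: [-0.3, -0.3, -1.2]
width: 0.202
```

```bash
python3 tilt.py 578.3 157 68.3
```

```text
t 13.6 pos [578.3 158.1 210. ] yawY 108.3 F [-0.27 -0.33 -1.17] [ 0.31  0.2  -1.67] M [-0.002 -0.009  0.018]
disc z 68.46  slope along y 0.0002 along x -0.0001  n 17157 res 0.63
```

>>> {"api": "drive_tool", "payload": {"motion": [[0,0,-0.001,0,1],[0,0,0,0,1]]}}

```text
clock: 13.9
position: [578.3, 158.1, 211.0]
ee_rot: [-0.159, 0.987, 0.0, 0.0]
wrist_force: [-0.4, 0.8, -1.7]
width: 0.204
```

>>> {"api": "drive_tool", "payload": {"motion": [[0,0,-0.001,0,1],[0,0,0,0,1]]}}

```text
clock: 14.15
position: [578.3, 158.2, 212.0]
ee_rot: [-0.159, 0.987, 0.0, 0.0]
wrist_force: [0.9, 0.4, -1.6]
width: 0.206
```

```bash
python3 tilt.py 578.3 157 68.3
```

```text
t 14.15 pos [578.3 158.2 212. ] yawY 108.3 F [ 0.94  0.42 -1.64] [-0.85  0.54 -1.93] M [-0.003 -0.028 -0.038]
disc z 68.44  slope along y 0.0000 along x -0.0006  n 16996 res 0.64
```

>>> {"api": "drive_tool", "payload": {"motion": [[0,0,-0.001,0,1],[0,0,0,0,1],[0,0,-0.0005,0,1],[0,0,0,0,1]]}}

```text
clock: 14.7
position: [578.0, 158.2, 213.2]
ee_rot: [-0.159, 0.987, 0.0, -0.0]
wrist_force: [-0.5, 0.6, -5.9]
width: 0.198
```

```bash
python3 tilt.py 578.3 157 68.3
```

```text
t 14.7 pos [578.  158.2 213.2] yawY 108.3 F [-0.47  0.65 -5.92] [ 0.25  0.32 -5.65] M [0.172 0.035 0.042]
disc z 69.19  slope along y -0.0116 along x 0.0002  n 16868 res 0.63
```

Heavy side is +y. From the lift force, the balance point is about 16 mm out. I'll ease off, shift along +y and test again.

>>> {"api": "drive_tool", "payload": {"motion": [[0,0,0.001,0,1],[0,0,0.002,0,1],[0,0.005,0,0,1],[0,0.005,0,0,1],[0,0.005,0,0,1],[0,0,-0.001,0,1],[0,0,-0.001,0,1],[0,0,-0.001,0,1],[0,0,-0.0005,0,1],[0,0,0,0,1]]}}

```text
clock: 16.0
position: [573.4, 172.2, 213.6]
ee_rot: [-0.159, 0.987, -0.0, -0.0]
wrist_force: [-0.9, -0.4, -6.8]
width: 0.203
```

```bash
python3 tilt.py 578.3 157 68.3
```

```text
t 16.0 pos [573.4 172.2 213.6] yawY 108.28 F [-0.88 -0.39 -6.83] [-0.57 -0.92 -6.73] M [-0.005  0.011  0.004]
disc z 69.79  slope along y -0.0150 along x -0.0012  n 17112 res 0.63
```

>>> {"api": "drive_tool", "payload": {"motion": [[0,0,0.001,0,1],[0,0,0.002,0,1],[0,0,0.0005,0,1],[0,0.003,0,0,1],[0,0.003,0,0,1],[0,0,-0.001,0,1],[0,0,-0.001,0,1],[0,0,-0.001,0,1],[0,0,-0.001,0,1],[0,0,0,0,1]]}}

```text
clock: 17.3
position: [571.5, 178.0, 214.2]
ee_rot: [-0.159, 0.987, -0.0, -0.0]
wrist_force: [-0.5, 0.5, -6.7]
width: 0.205
```

```bash
python3 tilt.py 578.3 157 68.3
```

```text
t 17.3 pos [571.5 178.  214.2] yawY 108.29 F [-0.46  0.47 -6.67] [ 0.57 -0.18 -6.51] M [ 0.027  0.022 -0.006]
disc z 69.69  slope along y 0.0183 along x 0.0004  n 17181 res 0.64
```

>>> {"api": "drive_tool", "payload": {"motion": [[0,0,0.001,0,1],[0,0,0.002,0,1],[0,0,0.001,0,1],[0,-0.003,0,0,1],[0,-0.003,0,0,1],[0,0,-0.001,0,1],[0,0,-0.001,0,1],[0,0,-0.001,0,1],[0,0,-0.001,0,1],[0,0,0,0,1]]}}

```text
clock: 18.6
position: [573.4, 172.4, 214.2]
ee_rot: [-0.159, 0.987, -0.0, -0.0]
wrist_force: [0.1, -0.2, -7.3]
width: 0.206
```

```bash
python3 tilt.py 578.3 157 68.3
```

```text
t 18.6 pos [573.4 172.4 214.2] yawY 108.3 F [ 0.08 -0.16 -7.32] [ 0.02  0.03 -6.64] M [-0.026 -0.046  0.039]
disc z 70.37  slope along y -0.0162 along x -0.0019  n 17120 res 0.64
```

Hanging freely: at +0.6 mm further rise the tilt stayed at -0.016 rad. Lifting clear.

>>> {"api": "drive_tool", "payload": {"motion": [[0,0,-0.001,0,1],[0,0,-0.002,0,1],[0,0,-0.002,0,1],[0,0,-0.002,0,1],[0,0,-0.001,0,1],[0,0,0,0,1]]}}

```text
clock: 19.4
position: [573.6, 172.4, 222.5]
ee_rot: [-0.159, 0.987, 0.0, 0.0]
wrist_force: [0.0, 0.1, -5.7]
width: 0.211
```

```bash
python3 tilt.py 578.3 157 78 108.4 lift1.png
```

```text
t 19.4 pos [573.6 172.4 222.5] yawY 108.3 F [ 0.03  0.07 -5.72] [ 0.16 -0.15 -7.41] M [-0.06  -0.008  0.01 ]
disc z 78.69  slope along y -0.0163 along x -0.0007  n 17175 res 0.64
```

>>> {"api": "drive_tool", "payload": {"motion": [[0,0,-0.002,0,1],[0,0,-0.004,0,1],[0,0,-0.005,0,1],[0,0,-0.005,0,1],[0,0,-0.004,0,1],[0,0,-0.003,0,1],[0,0,-0.002,0,1],[0,0,0,0,1],[0,0,0,0,1],[0,0,0,0,1]]}}

```text
clock: 20.7
position: [573.5, 172.3, 247.3]
ee_rot: [-0.159, 0.987, -0.0, -0.0]
wrist_force: [0.0, -0.1, -6.6]
width: 0.2
```

```bash
python3 tilt.py 578.3 157 104 108.4 lift2.png
cat > ring.py <<'E'
from h import *
p=eyes.grab_frame("wrist");w=cloud(p);cv2.imwrite("pics/ring.png",p["img"])
def circ(P):
    from scipy.optimize import least_squares
    s=least_squares(lambda c:np.hypot(*(P[:,:2]-c[:2]).T)-c[2],[530,344,66],loss="soft_l1");return s.x
m=(np.abs(np.hypot(w[...,0]-530,w[...,1]-344)-66)<12)&(np.abs(w[...,2]-40)<5)
P=w[m];print("ring",len(P),circ(P),np.median(P[:,2]))
a=np.degrees(np.arctan2(P[:,1]-344,P[:,0]-530)); print("coverage",np.histogram(a,12,(-180,180))[0])
p2=eyes.grab_frame("side");w=cloud(p2);m=(np.abs(np.hypot(w[...,0]-530,w[...,1]-344)-66)<10)&(np.abs(w[...,2]-40)<5)
P=w[m];print("side",len(P),circ(P),np.median(P[:,2]))
E
python3 ring.py
```

```text
t 20.7 pos [573.5 172.3 247.3] yawY 108.3 F [ 0.05 -0.13 -6.62] [ 0.31  0.24 -7.2 ] M [-0.044  0.017  0.017]
disc z 103.43  slope along y -0.0162 along x -0.0018  n 17150 res 0.64
ring 4860 [528.65164278 343.1781711   65.29933163] 40.1580529886362
coverage [420 455 444 398 323 295 335 384 432 465 467 442]
side 700 [527.51112092 347.81504475  65.72427744] 38.50153700200502
```

View pics/lift2.png

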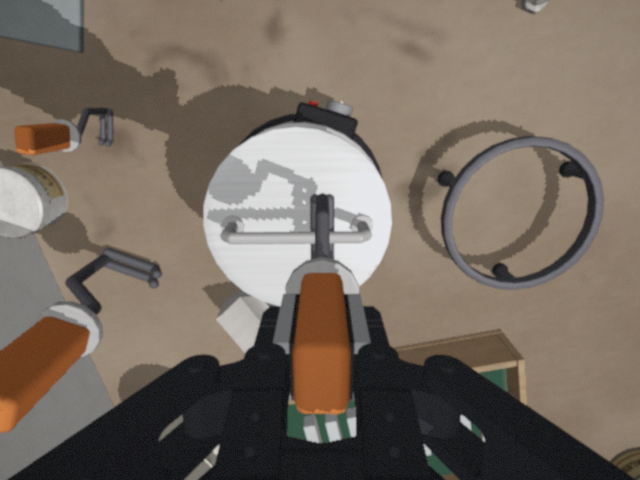

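```bash
cat > lidc.py <<'E'
from h import *
import sys
from scipy.optimize import least_squares
cx,cy,zd=[float(v) for v in sys.argv[1:4]]
p=eyes.grab_frame("wrist");w=cloud(p)
m=(np.hypot(w[...,0]-cx,w[...,1]-cy)<80)&(np.abs(w[...,2]-zd)<4)
h=cv2.convexHull(w[m][:,:2].astype(np.float32))[:,0]
for R in (None,68):
    f=(lambda c:np.hypot(*(h-c[:2]).T)-c[2]) if R is None else (lambda c:np.hypot(*(h-c[:2]).T)-R)
    s=least_squares(f,[cx,cy,68] if R is None else [cx,cy],loss="soft_l1"); print("lid",s.x.round(2),len(h))
print(status.get_state()["position"])
E
python3 lidc.py 578 157 103.4
```

```text
lid [578.12 156.21  67.55] 69
lid [578.32 156.31] 69
[573.55928934 172.35765724 247.36985597]
```

>>> {"api": "drive_tool", "payload": {"motion": [[-0.0001,0.002,0,0,1],[-0.0002,0.004,0,0,1],[-0.0004,0.006,0,0,1],[-0.0005,0.008,0,0,1],[-0.0006,0.01,0,0,1],[-0.0007,0.012,0,0,1],[-0.0008,0.014,0,0,1],[-0.001,0.016,0,0,1],[-0.001,0.016,0,0,1],[-0.001,0.016,0,0,1]]}}

```text
clock: 22.15
position: [546.5, 274.4, 247.4]
ee_rot: [-0.159, 0.987, 0.0, 0.0]
wrist_force: [0.5, 1.2, -6.1]
width: 0.206
```

>>> {"api": "drive_tool", "payload": {"motion": [[-0.001,0.016,0,0,1],[-0.001,0.016,0,0,1],[-0.0008,0.014,0,0,1],[-0.0007,0.012,0,0,1],[-0.0006,0.01,0,0,1],[-0.0005,0.008,0,0,1],[-0.0004,0.006,0,0,1],[-0.0003,0.005,0,0,1],[-0.0001,0.002,0,0,1],[0,0,0,0,1]]}}

```text
clock: 23.4
position: [524.1, 359.2, 247.4]
ee_rot: [-0.159, 0.987, -0.0, 0.0]
wrist_force: [0.1, 0.3, -5.9]
width: 0.207
```

```bash
python3 tilt.py 529 343 104 108.4 over.png; python3 lidc.py 529 343 103.4; python3 ring.py
```

```text
t 23.4 pos [524.1 359.2 247.4] yawY 108.29 F [ 0.06  0.33 -5.88] [ 0.84 -0.53 -6.68] M [-0.036 -0.017 -0.022]
disc z 103.52  slope along y -0.0128 along x 0.0013  n 17196 res 0.63
lid [528.98 342.84  67.58] 75
lid [529.21 342.9 ] 75
[524.24970185 358.90631486 247.44064945]
ring 586 [536.16073409 344.94080158  74.40674045] 40.28992216089608
coverage [234  47   0   0   0   0   0   0   0   0  63 242]
side 526 [527.27718423 348.03609871  65.47811288] 38.47289548894685
```

View pics/over.png

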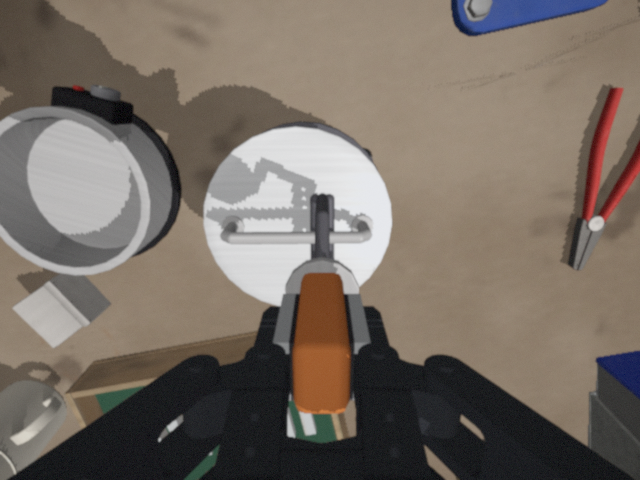

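>>> {"api": "drive_tool", "payload": {"motion": [[0,0,0.002,0,1],[0,0.0005,0.004,0,1],[0,0,0.006,0,1],[0,0,0.006,0,1],[0,0,0.006,0,1],[0,0,0.006,0,1],[0,0,0.005,0,1],[0,0,0.003,0,1],[0,0,0.002,0,1],[0,0,0,0,1]]}}

```text
clock: 24.85
position: [523.9, 359.8, 207.4]
ee_rot: [-0.159, 0.987, -0.0, -0.0]
wrist_force: [-0.9, 0.3, -6.9]
width: 0.202
```

```bash
python3 tilt.py 529 343 63.5 108.4 over2.png; python3 lidc.py 529 343 63.4
python3 - <<'E'
from h import *
from scipy.optimize import least_squares
p=eyes.grab_frame("wrist");w=cloud(p)
r=np.hypot(w[...,0]-529,w[...,1]-343)
m=(r<80)&(r>60)&(np.abs(w[...,2]-40)<3)
P=w[m];print(len(P))
a=np.degrees(np.arctan2(P[:,1]-343,P[:,0]-529));b=np.round(a/3)
E=np.array([P[b==k][np.argmax(np.hypot(*(P[b==k][:,:2]-[529,343]).T))][:2] for k in np.unique(b)])
print(len(E)); s=least_squares(lambda c:np.hypot(*(E-c).T)-70,[529,343],loss="soft_l1");print(s.x)
p=eyes.grab_frame("side");cv2.imwrite("pics/side_o.png",cv2.resize(p["img"][220:370,190:340],None,fx=4,fy=4,interpolation=cv2.INTER_CUBIC))
E
```

```text
t 24.85 pos [523.9 359.8 207.4] yawY 108.3 F [-0.87  0.29 -6.93] [ 0.55 -0.68 -6.1 ] M [-0.029 -0.018 -0.013]
disc z 63.56  slope along y -0.0144 along x 0.0016  n 17221 res 0.64
lid [528.91 343.72  67.68] 65
lid [529.13 343.78] 65
[524.05261039 359.82589619 207.62348411]
501
39
[529.60549191 344.98463779]
```

View pics/side_o.png

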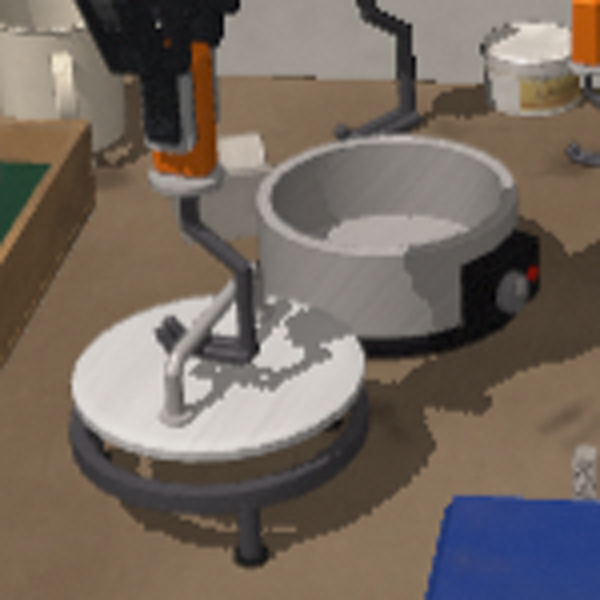

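>>> {"api": "drive_tool", "payload": {"motion": [[0,0,0.002,0,1],[0,0,0.002,0,1],[0,0,0.002,0,1],[0,0,0.002,0,1],[0,0,0.002,0,1],[0,0,0.001,0,1],[0,0,0,0,1]]}}

```text
clock: 25.92
position: [523.9, 359.8, 196.3]
ee_rot: [-0.159, 0.987, -0.0, -0.0]
wrist_force: [-0.2, 0.3, -7.0]
width: 0.2
```

```bash
python3 tilt.py 529 343 52.5
```

```text
t 25.925 pos [523.9 359.8 196.3] yawY 108.3 F [-0.18  0.29 -7.01] [ 0.28 -0.05 -6.21] M [ 0.008 -0.012  0.021]
disc z 52.53  slope along y -0.0146 along x 0.0000  n 17179 res 0.64
```

>>> {"api": "drive_tool", "payload": {"motion": [[0,0,0.001,0,1],[0,0,0.001,0,1],[0,0,0.001,0,1],[0,0,0.001,0,1],[0,0,0.001,0,1],[0,0,0.001,0,1],[0,0,0,0,1]]}}

```text
clock: 26.85
position: [524.1, 359.9, 190.7]
ee_rot: [-0.159, 0.987, 0.0, 0.0]
wrist_force: [0.5, -0.3, -1.1]
width: 0.208
```

```bash
python3 tilt.py 529 343 48
```

```text
t 26.85 pos [524.1 359.9 190.7] yawY 108.29 F [ 0.49 -0.29 -1.14] [ 0.34  0.19 -1.79] M [ 0.013  0.016 -0.07 ]
disc z 48.46  slope along y 0.0008 along x 0.0002  n 17316 res 0.64
```

Seated flat (tilt below 0.001 rad, load gone). Now lowering off the bar and backing out.

>>> {"api": "drive_tool", "payload": {"motion": [[0,0,0.002,0,1],[0,0,0.003,0,1],[0,0,0.003,0,1],[0,0,0.002,0,1],[0,0,0,0,1],[0.002,0,0,0,1],[0.005,0,0,0,1],[0.006,0,0,0,1],[0.007,0,0,0,1],[0.007,0,0,0,1]]}}

```text
clock: 28.15
position: [497.7, 351.1, 180.5]
ee_rot: [-0.159, 0.987, 0.0, -0.0]
wrist_force: [0.1, -0.6, -1.3]
width: 0.2
```

>>> {"api": "drive_tool", "payload": {"motion": [[0.006,0,0,0,1],[0.005,0,0,0,1],[0.002,0,0,0,1],[0,0,0,0,1]]}}

```text
clock: 28.65
position: [485.9, 347.3, 180.5]
ee_rot: [-0.159, 0.987, 0.0, 0.0]
wrist_force: [-0.1, 0.2, -0.7]
width: 0.203
```

```bash
python3 tilt.py 529 343 48 108.4 off.png;python3 lidc.py 529 343 48.4;  python3 - <<'E'
from h import *
p=eyes.grab_frame("side");cv2.imwrite("pics/side_p.png",cv2.resize(p["img"][220:370,190:340],None,fx=4,fy=4,interpolation=cv2.INTER_CUBIC))
E
```

```text
t 28.65 pos [485.9 347.3 180.5] yawY 108.3 F [-0.09  0.21 -0.65] [ 0.21 -0.35 -0.81] M [-0.005 -0.044 -0.054]
disc z 48.43  slope along y 0.0013 along x -0.0002  n 11209 res 0.63
lid [528.41 343.9   67.68] 42
lid [528.65 343.98] 42
[486.15988819 347.22938668 180.45507632]
```

View pics/side_p.png

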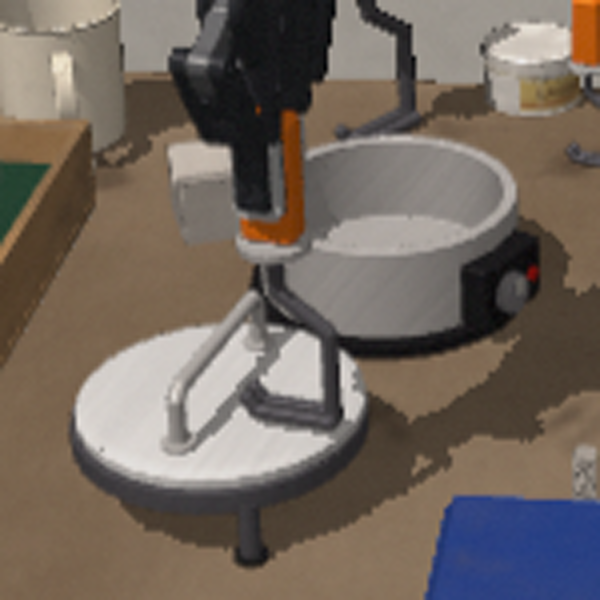

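```bash
python3 -c "
from plan import *
plan((486,347.2,250),108.3,3,1)
plan((475.6,-40.2,250),98.0,13,1,(486,347.2,250),108.3)
plan((475.6,-40.2,158.5),98.0,5,1,(475.6,-40.2,250),98)"
```

```text
[0.0001, -0.0, -0.0232, np.float64(-0.0), 1]
[0.0001, -0.0, -0.0232, np.float64(-0.0), 1]
[0.0001, -0.0, -0.0232, np.float64(-0.0), 1]
[0.0101, -0.028, -0.0, 0.8, 1]
[0.0097, -0.0282, -0.0, 0.8, 1]
[0.0093, -0.0283, -0.0, 0.8, 1]
[0.0089, -0.0284, -0.0, 0.8, 1]
[0.0086, -0.0286, -0.0, 0.8, 1]
[0.0082, -0.0287, -0.0, 0.8, 1]
[0.0078, -0.0288, -0.0, 0.8, 1]
[0.0074, -0.0289, -0.0, 0.8, 1]
[0.007, -0.029, -0.0, 0.8, 1]
[0.0066, -0.0291, -0.0, 0.8, 1]
[0.0062, -0.0292, -0.0, 0.8, 1]
[0.0058, -0.0293, -0.0, 0.8, 1]
[0.0053, -0.0293, -0.0, 0.8, 1]
[0.0, 0.0, 0.0183, -0.0, 1]
[0.0, 0.0, 0.0183, -0.0, 1]
[0.0, 0.0, 0.0183, -0.0, 1]
[0.0, 0.0, 0.0183, -0.0, 1]
[0.0, 0.0, 0.0183, -0.0, 1]
```

>>> {"api": "drive_tool", "payload": {"motion": [[0,0,-0.015,0,1],[0,0,-0.025,0,1],[0,0,-0.02,0,1],[0,0,-0.01,0,1],[0.01,-0.028,0,0.8,1],[0.0097,-0.0282,0,0.8,1],[0.0093,-0.0283,0,0.8,1],[0.009,-0.0284,0,0.8,1],[0.0086,-0.0286,0,0.8,1],[0.0082,-0.0287,0,0.8,1]]}}

```text
clock: 30.05
position: [481.0, 166.4, 250.5]
ee_rot: [-0.117, 0.993, 0.0, 0.0]
wrist_force: [1.1, -0.0, -1.7]
width: 0.198
```

>>> {"api": "drive_tool", "payload": {"motion": [[0.0078,-0.0288,0,0.8,1],[0.0074,-0.0289,0,0.8,1],[0.007,-0.029,0,0.8,1],[0.0066,-0.0291,0,0.8,1],[0.0062,-0.0292,0,0.8,1],[0.0058,-0.0293,0,0.8,1],[0.0053,-0.0293,0,0.8,1],[0,0,0,0,1],[0,0,0,0,1]]}}

```text
clock: 31.18
position: [474.8, -40.3, 250.4]
ee_rot: [-0.069, 0.998, 0.0, -0.0]
wrist_force: [0.0, 0.3, -1.3]
width: 0.2
```

```bash
python3 plan.py 475.6 -40.2 159 98 6 1
python3 - <<'E'
from h import *
p=eyes.grab_frame("wrist");cv2.imwrite("pics/wr_ret.png",p["img"]);w=cloud(p)
def reg(x0,x1,y0,y1,z0,z1): 
    m=(w[...,0]>x0)&(w[...,0]<x1)&(w[...,1]>y0)&(w[...,1]<y1)&(w[...,2]>z0)&(w[...,2]<z1)
    n,l,st,_=cv2.connectedComponentsWithStats(m.astype(np.uint8),connectivity=4); k=1+np.argmax(st[1:,4]); return w[l==k]
for nm,a in dict(plate=(420,560,-190,-50,5,12.5),fork=(440,530,-170,-70,98,112)).items():
    H=reg(*a);print(nm,len(H),np.median(H[:,2]),cv2.minAreaRect(H[:,:2].astype(np.float32)))
E
```

```text
31.175 [474.8 -40.3 250.4] yawY 97.88 zaxis [-0.e+00  5.e-04 -1.e+00] x [-0.991 -0.137 -0.   ] F [ 0.02  0.31 -1.34] M [-0.062 -0.032  0.045] w 0.2
[-0.0001, 0.0, 0.0152, np.float64(-0.0), 1.0]
[-0.0001, 0.0, 0.0152, np.float64(-0.0), 1.0]
[-0.0001, 0.0, 0.0152, np.float64(-0.0), 1.0]
[-0.0001, 0.0, 0.0152, np.float64(-0.0), 1.0]
[-0.0001, 0.0, 0.0152, np.float64(-0.0), 1.0]
[-0.0001, 0.0, 0.0152, np.float64(-0.0), 1.0]
plate 6049 8.55017845197358 ((485.6714782714844, -110.99398803710938), (79.36996459960938, 90.39092254638672), 7.79921817779541)
fork 3425 105.34355665723007 ((486.4781494140625, -114.83207702636719), (36.74177932739258, 70.49679565429688), 7.754676818847656)
```

View pics/wr_ret.png

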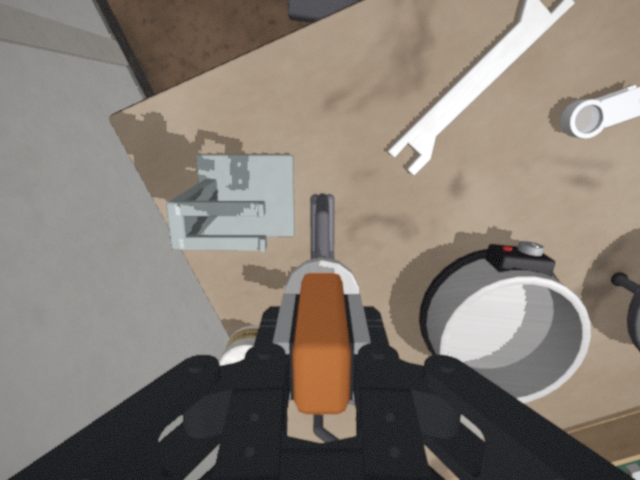

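>>> {"api": "drive_tool", "payload": {"motion": [[0,0,0.015,0,1],[0,0,0.02,0,1],[0,0,0.02,0,1],[0,0,0.02,0,1],[0,0,0.011,0,1],[0,0,0.0055,0,1],[0,-0.005,0,0,1],[-0.0002,-0.008,0,0,1],[-0.0002,-0.008,0,0,1],[0,0,0,0,1]]}}

```text
clock: 32.48
position: [478.6, -62.1, 159.2]
ee_rot: [-0.068, 0.998, -0.0, 0.0]
wrist_force: [-0.6, 1.2, -1.6]
width: 0.199
```

```bash
python3 plan.py 485.2 -106.5 159 98 6 1
python3 - <<'E'
from h import *
p=eyes.grab_frame("wrist");cv2.imwrite("pics/wr_in.png",p["img"])
p=eyes.grab_frame("side");cv2.imwrite("pics/side_in.png",cv2.resize(p["img"][180:280,330:430],None,fx=6,fy=6,interpolation=cv2.INTER_CUBIC))
E
```

```text
32.475 [478.6 -62.1 159.2] yawY 97.8 zaxis [ 8.e-04 -2.e-04 -1.e+00] x [-0.991 -0.136 -0.001] F [-0.64  1.24 -1.59] M [-0.019 -0.027  0.012] w 0.199
[-0.0001, -0.0075, 0.0, np.float64(-0.0), 1.0]
[-0.0001, -0.0075, 0.0, np.float64(-0.0), 1.0]
[-0.0001, -0.0075, 0.0, np.float64(-0.0), 1.0]
[-0.0001, -0.0075, 0.0, np.float64(-0.0), 1.0]
[-0.0001, -0.0075, 0.0, np.float64(-0.0), 1.0]
[-0.0001, -0.0075, 0.0, np.float64(-0.0), 1.0]
```

View pics/wr_in.png

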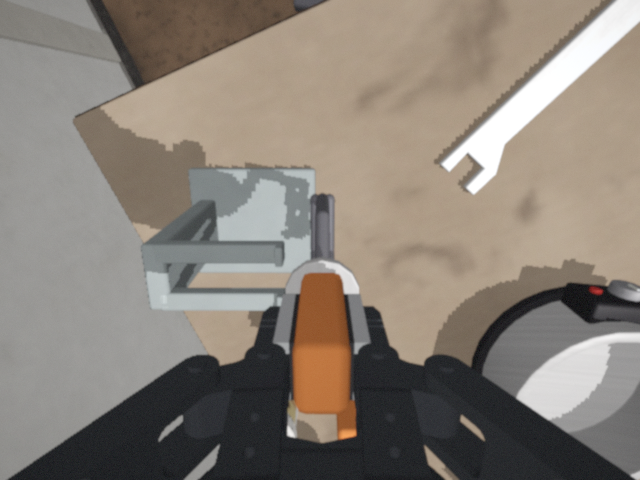

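View pics/side_in.png

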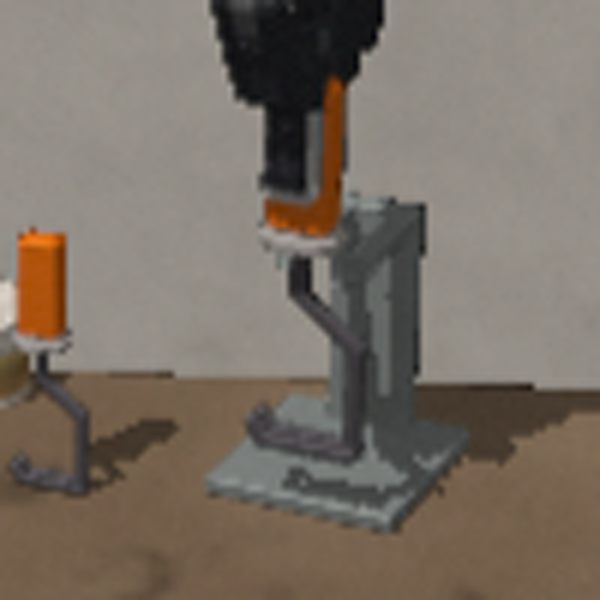

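>>> {"api": "drive_tool", "payload": {"motion": [[-0.0001,-0.007,0,0,1],[-0.0001,-0.008,0,0,1],[-0.0001,-0.008,0,0,1],[-0.0001,-0.008,0,0,1],[-0.0001,-0.007,0,0,1],[0,-0.005,0,0,1],[0,-0.002,0,0,1],[0,0,0,0,1]]}}

```text
clock: 33.58
position: [485.0, -105.6, 158.9]
ee_rot: [-0.069, 0.998, 0.0, -0.0]
wrist_force: [-0.4, -0.4, -1.3]
width: 0.206
```

```bash
python3 plan.py
```

```text
33.575 [ 485.  -105.6  158.9] yawY 97.89 zaxis [-0.e+00  1.e-04 -1.e+00] x [-0.991 -0.137  0.   ] F [-0.39 -0.45 -1.29] M [ 0.019  0.035 -0.004] w 0.206
```

>>> {"api": "drive_tool", "payload": {"motion": [[0,0,0.004,0,1],[0,0,0.004,0,1],[0,0,0.003,0,1],[0,0,0.001,0,1],[0,0,0.001,0,1],[0,0,0,0,1]]}}

```text
clock: 34.33
position: [485.0, -105.6, 145.9]
ee_rot: [-0.069, 0.998, 0.0, 0.0]
wrist_force: [-0.5, -0.3, -0.8]
width: 0.206
```

```bash
python3 plan.py;  python3 - <<'E'
from h import *
p=eyes.grab_frame("side");cv2.imwrite("pics/side_in2.png",cv2.resize(p["img"][180:280,330:430],None,fx=6,fy=6,interpolation=cv2.INTER_CUBIC))
E
```

```text
34.325 [ 485.  -105.6  145.9] yawY 97.9 zaxis [ 0.  0. -1.] x [-0.991 -0.137 -0.   ] F [-0.46 -0.29 -0.82] M [ 0.005  0.058 -0.014] w 0.206
```

View pics/side_in2.png

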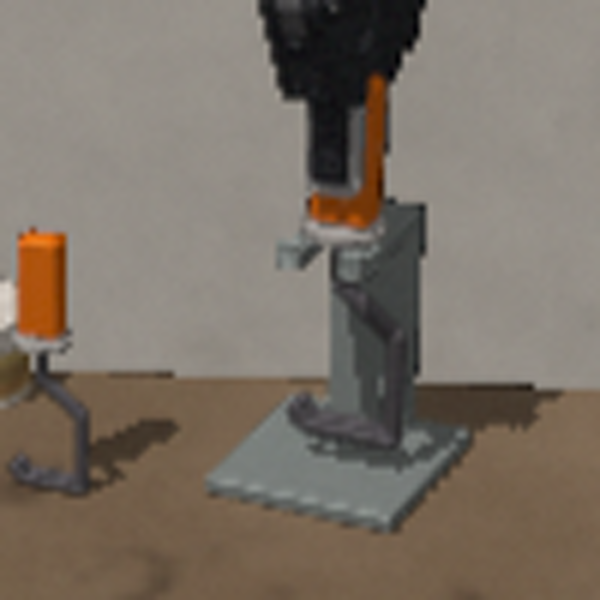

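>>> {"api": "drive_tool", "payload": {"motion": [[0,0,0.0005,0,1],[0,0,0,0,1],[0,0,0.0005,0,1],[0,0,0,0,1]]}}

```text
clock: 34.88
position: [485.1, -105.6, 145.1]
ee_rot: [-0.069, 0.998, 0.0, 0.0]
wrist_force: [-2.0, -0.2, 2.9]
width: 0.205
```

```bash
python3 plan.py
```

```text
34.875 [ 485.1 -105.6  145.1] yawY 97.89 zaxis [ 3.e-04  1.e-04 -1.e+00] x [-0.991 -0.137 -0.   ] F [-2.02 -0.17  2.87] M [-0.013  0.24   0.037] w 0.205
```

>>> {"api": "drive_tool", "payload": {"motion": [[0,0,0,0,0.7],[0,0,0,0,0.6],[0,0,0,0,0.5],[0,0,0,0,0.4],[0,0,0,0,0.3],[0,0,0,0,0.3],[0,0,0,0,0.3]]}}

```text
clock: 35.75
position: [485.0, -105.6, 144.9]
ee_rot: [-0.069, 0.998, 0.0, -0.0]
wrist_force: [-0.0, 0.9, -0.4]
width: 0.705
```

>>> {"api": "drive_tool", "payload": {"motion": [[0,0,-0.01,0,0.3],[0,0,-0.02,0,0.3],[0,0,-0.03,0,0.3],[0,0,-0.03,0,0.3],[0,0,-0.03,0,0.3],[0,0,-0.02,0,0.3],[0,0,0,0,0.3]]}}

```text
clock: 36.62
position: [485.8, -105.9, 286.8]
ee_rot: [-0.069, 0.998, -0.0, 0.002]
wrist_force: [1.0, 0.6, -0.0]
width: 0.699
```

```bash
python3 plan.py; python3 m3.py
python3 - <<'E'
from h import *
p=eyes.grab_frame("side");cv2.imwrite("pics/side_f.png",p["img"]);cv2.imwrite("pics/side_f2.png",cv2.resize(p["img"][180:280,330:430],None,fx=6,fy=6,interpolation=cv2.INTER_CUBIC))
E
```

```text
36.625 [ 485.8 -105.9  286.8] yawY 97.89 zaxis [ 3.6e-03  1.0e-04 -1.0e+00] x [-0.991 -0.137 -0.004] F [ 1.    0.63 -0.01] M [0.055 0.051 0.036] w 0.699
handle 1035 [ 483.  -105.4  169.5] [ 471.  -115.2  162. ] [497.1 -95.4 172.7] ((483.9920959472656, -105.19622802734375), (25.133472442626953, 17.84612274169922), 7.616816520690918)
7.019647223220804 [233.14838249 162.51029922]
plate 3172 [ 467.6 -106.9    8.5] [ 440.6 -159.6    5.3] [519.  -61.6  12.4] ((485.4462890625, -110.97057342529297), (79.06061553955078, 90.05767059326172), 7.840765953063965)
76.48677261328777 [1608.85659504  895.11772987]
fork 1699 [ 483.6 -126.3  105.4] [ 464.1 -151.1  100.2] [508.4 -81.4 110. ] ((486.0545959472656, -114.8814926147461), (35.82392501831055, 70.06871032714844), 7.7179083824157715)
116.97940721173069 [857.3500044  434.64450337]
prong 200 [ 468.3 -106.6   25.4] [ 456.9 -115.6   21.6] [482.8 -97.7  39.3] ((469.391845703125, -106.83177185058594), (25.057371139526367, 15.079723358154297), 7.7742438316345215)
13.06940639660783 [110.17628033  82.39264387]
```

View pics/side_f2.png

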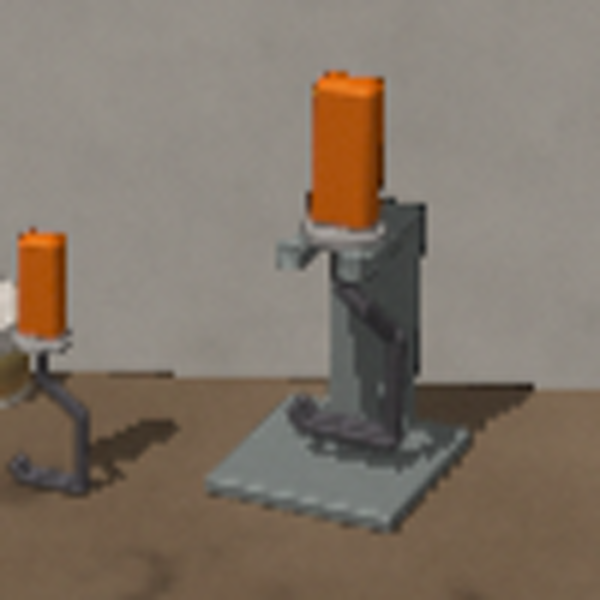

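View pics/side_f.png

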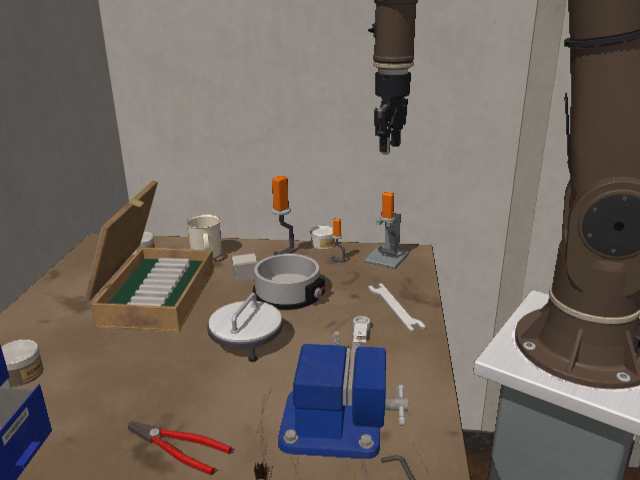

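>>> {"api": "drive_tool", "payload": {"motion": [[0,0,0,0,0.3],[0,0,0,0,0.3],[0,0,0,0,0.3]]}}

```text
clock: 37.1
position: [484.8, -105.6, 284.5]
ee_rot: [-0.069, 0.998, 0.0, -0.0]
wrist_force: [-0.5, 0.2, 0.4]
width: 0.702
```

```bash
python3 -c "
from rig import job
print(job.hand_in())"
```

```text
the job is handed in; nothing more can be done
None
```

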